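# Put the nested lids on the salt tin, lock the inner lid and lift the outer lid off

## Robot

A 6-joint arm with a two-finger parallel gripper is mounted at the origin on a cart in front of the work surface, level with it; the furniture and walls round the work are solid. World frame = base frame: x ahead of the robot, y to its left, z up, the work surface at z = 0. Lengths are in mm, angles in rad, forces in N, time in s.
With the tool pointing down it reaches from about 375 to 750 mm from the base axis. Payload 9 kg.
Tool frame: the origin (TCP) lies midway between the tips of the shut fingers; the grasp point (between the pads) lies 19 mm behind it; x points along the fingers, y is the direction in which the jaws open and shut, and the axes are right-handed (so a half turn about x gives the same grasp; the last joint's range is limited). The gripper opens to 85 mm and grips with 20 to 120 N. Pads are 22 mm wide; open, the fingers measure 114 mm over their backs; the gripper's body (76 mm by 85 mm) begins 54 mm behind the grasp point. The pads swing forward as they close: fully open they stand 13 mm farther back than shut.
Start: joints at [-1.428, 0.104, 0.097, 1.564, 0, 1.353], TCP at [211.825, -561.399, 208.631] pointing down, gripper open.
Joint ranges: [-2.99, 2.99], [-0.84, 1.86], [-1.1, 1.16], [-1.84, 2.11], [-1.51, 1.56], [-3.14, 3.14]. Speed limits (rad/s): [2.22, 2.22, 2.57, 3.14, 3.14, 3.14].

## Interface

Orientations are given as a unit quaternion [x, y, z, w].
In Python, from rig import robot, vision, workorder gives the robot as it stands.
- The arm moves only by the tool send_rows, never from a script. Its argument "increments" is a list of rows, each a list of 7 numbers: the turn, a rotation vector about the tool's x, y, z in units of 90 degrees (1.0 is 90 degrees), then the shift along the tool's x, y, z in units of 500 mm (1.0 is 500 mm), then the closure, from 0 (fully open) to 1 (shut). A call has 1 to 5 rows; each row shifts and turns the commanded pose from where the row before left it, along the tool's axes as they then stand; what a row does not reach is not made up. A row lasts 1/12 s, in which the tool goes at most 41.7 mm and 7.16 degrees, less where a joint would pass 70% of its speed; a pose out of reach is approached as far as the arm can. A call with a number of a shift or a turn outside -1 to 1 is refused whole. A call with a gripper value outside its range is refused whole. The fingers move at their own pace and stop on an object; "grip_force" is the grip in N (left out, the last holds). Time passes only in rows, so rows that do not move let the fingers close. It gives the time, the measured TCP pose, the force and the opening at its end, in the units of the state.
- robot.get_state(): the state, without advancing time (a new reading comes with each control period).
- vision.read_camera(name): name is "scene" or "top" or "wrist"; returns the picture (384x512x3 uint8, red, green, blue); there is no depth.
- vision.calibration(name): a dict with "fx", "fy", "cx", "cy" (pixels), "R" (3x3) and "t" (3): a world point X has camera coordinates R X + t; the wrist camera has in their place "tool_from_camera" (4x4, takes a point from camera to tool coordinates, whose origin is the TCP and whose axes are the tool frame's). Camera axes: x right, y down, z forward; pixel columns grow to the right and rows downward; lengths in mm; the calibration is good to about 2 mm. A picture is of the moment at which its call begins: read the wrist's pose just before it. calibration takes no time and is no camera call.
- workorder.close_job(): hands the job in, once; it reports no verdict.
The state is a dict: "time_s": time; "joint_positions": joint angles; "joint_vel": joint speeds; "joint_efforts": joint torques, N m; "tool_pos": TCP position; "tool_rot": TCP orientation; "ft_force": force on the tool from outside, world axes, zero at the start; "torque": the same for the moment, N m; "gripper_width": finger opening in mm.
Only numpy, scipy, OpenCV 4.12 (cv2) and the standard library are available. Lean on these libraries where they do the work, as an engineer would, in place of code of your own. Each camera call takes 0.05 s, during which the arm holds its last target.

## Task

Lift the two nested lids together by the red grip plate of the inner lid, and lower them onto the blue salt tin with the red ear pointing at the brass turnbutton, so that the inner lid is fully seated in the tin's mouth. Then, with both lids in place, turn the turnbutton clockwise right over the ear to secure the inner lid. Finally lift off the blue outer lid alone, leaving the inner lid undisturbed under its turnbutton, and finish while still holding the outer lid level and still in the gripper, 10 cm or more above where it sat, with nothing else supporting it; leave the other things on the counter where they are.

Things in the scene. Friction and masses are not known exactly. Their poses are not given: they have to be found in the camera images.
- tin: Blue round salt tin fixed to the counter, 100 mm across, open mouth of inner radius 46 mm, rim 60 mm above the counter. Origin on the counter on the tin's axis, z up. The post with the brass turnbutton stands 100 mm from the axis along the tin's own -x. Black foot plate, radius 58 mm, 6 mm high, and a 32 mm wide strap out to x = -115 mm.
- tin_mouth (a point): Centre of the tin's mouth at rim height (60 mm above the counter); the underside of the inner lid's flange rests here.
- ear_seat (a point): Where the middle of the ear's underside comes to lie when the inner lid is seated: at rim height, 66 mm from the tin's axis towards the turnbutton (own -x of the tin).
- turnbutton (a joint): Angle of the brass turnbutton about its vertical axis, 0 to 1.57 rad, growing clockwise seen from above; friction 0.04 N m, no spring, stays where left. At 0 its wing points to the tin's own +y, clear of the lid; at 1.57 at the tin's axis, over the ear. Wing 14 mm wide, reaches 40 mm from the button's axis, 66.5 to 72.5 mm above the counter.
- turnbutton_grip (a point): On the turnbutton's axis, about 100 mm above the counter, in its upright thumb plate: 10 mm thick, 28 mm long, rising 33 mm above the wing (top 105.5 mm above the counter), centred on the axis and square across the wing. At joint 0 the plate lies along the tin's own x (pinch across the tin's y); the plate and this point turn with the button.
- inner_lid: Loose aluminium lid, 0.15 kg; origin at centre of underside, z up. Plug radius 43 mm, 8 mm deep, foot tapered (3 mm play in the mouth; it stands on the plug at the start); flange radius 49 mm, 8 to 12 mm up; boss radius 40 mm to 18 mm. Red ear, 20 mm wide, 8 to 12 mm up, along own -x to 76 mm from the centre. Seated in the tin its origin is 52 mm above the counter.
- inner_flange (a point): Centre of the underside of the inner lid's flange, 8 mm above the lid's origin.
- ear (a point): Middle of the underside of the red ear: 66 mm from the lid's centre along its own -x, 8 mm above its origin.
- inner_grip (a point): Place to hold on the inner lid's red upright grip plate, 66 mm above the lid's origin on its axis. The plate is 24 mm long along the lid's own x and 14 mm thick along own y; it passes up through the outer lid and ends 76 mm above the inner lid's origin, 30 mm above the outer lid's collar. Lifting it lifts both lids.
- outer_lid: Loose blue lid, 0.13 kg, 100 mm across; origin at centre of underside, z up. It rests on the inner lid's flange round its boss (2 mm play), its origin 12 mm above the inner lid's origin. Skirt 8 mm deep, top face at 12 mm.
- outer_grip (a point): On the outer lid's axis, 26 mm above its origin, inside its white round collar: 48 mm outside and 34 mm inside diameter, from the top face to 34 mm above the lid's origin. The inner lid's grip plate stands 30 mm higher than the nested collar, so a gripper that holds the collar from above straddles it.
- steel_cup: Bystander: steel cup, 77 mm across, 101 mm high; origin under its centre.
- marker: Bystander: pen 135 mm long lying on the counter; origin under its centre.
- tape_roll: Bystander: roll of brown tape, 96 mm across, 48 mm high; origin under its centre.
- toothpicks: Bystander: clear glass jar of upright wooden toothpicks, 45 mm across, 72 mm high; origin under its centre.
- sauce_bottle: Bystander: small dark bottle with a pale gold cap, 25 mm across, 78 mm high; origin under its centre.
- spoon: Bystander: steel teaspoon 134 mm long; origin under its centre.

How it is judged:
By the outcome, as a careful person would: the job done as asked, in the order asked, and still so for the second after the job is handed in, while the arm keeps its last pose, push and grip.
It also fails if it takes over 64 s, if anything falls off the work surface, if the arm or the gripper's body presses on something with over 40 N, if the wrist force passes 120 N, or if a joint passes its speed limit or range.

## Working session

There is one attempt and no reset: what is moved stays moved. The work goes in short steps, Python scripts to look and compute and a tool call to move; the robot and the scene stay as the last step left them, time stands still between calls to the robot, and variables do not carry over. Pictures are saved under pics/ and viewed, and the job is handed in when it is done.

Besides the shell and the picture viewer there is one more tool, called after ">>>" as name(argument=value, ...), one argument or row to a line, values as JSON. send_rows: Moves the arm, as the interface text tells. Its arguments: {"type":"object","properties":{"increments":{"type":"array","items":{"type":"array","items":{"type":"number"}}},"grip_force":{"type":"number"}},"required":["increments"]}

```bash
ls; mkdir -p pics; python3 - <<'E'
from rig import robot,vision
import cv2
s=robot.get_state();print(s)
for n in("scene","top","wrist"):
    c=vision.calibration(n);print(n,c)
    im=vision.read_camera(n);cv2.imwrite(f"pics/{n}0.png",im[:,:,::-1])
E
```

```text
pics
{'time_s': 0.0, 'joint_positions': array([-1.42768309e+00,  1.04720301e-01,  9.64469493e-02,  1.56389719e+00,
        2.52095548e-05,  1.35309657e+00]), 'joint_vel': array([-0.0004164 , -0.00052468,  0.00033617, -0.000199  ,  0.00130551,
       -0.00040679]), 'joint_efforts': array([ 5.78645504e-04, -5.56935561e+01,  5.03645897e+01,  1.70226744e-02,
       -2.90573353e-04, -1.28298848e-05]), 'tool_pos': array([ 211.78384787, -560.98439169,  207.79776876]), 'tool_rot': array([ 0.69565789,  0.12736096, -0.69560385,  0.12639058]), 'ft_force': array([-0.1691899 ,  0.89245024,  0.19202425]), 'torque': array([ 0.02441752, -0.00449889, -0.08314452]), 'gripper_width': 85.66400514926086}
scene {'fx': 389.3796080998221, 'fy': 389.3796080998221, 'cx': 256.56352177184436, 'cy': 184.49187831148905, 'R': array([[-0.69949754, -0.71462657, -0.00347342],
       [-0.31310124,  0.31083457, -0.89741266],
       [ 0.64239459, -0.62665042, -0.44117848]]), 't': array([356.82828557, 241.51682971, 963.01848494])}
top {'fx': 433.61866348200857, 'fy': 433.61866348200857, 'cx': 252.31908909101787, 'cy': 197.37258302835403, 'R': array([[-0.02708605, -0.99939295,  0.02191088],
       [-0.99745892,  0.02557578, -0.06649498],
       [ 0.06589423, -0.02365629, -0.99754615]]), 't': array([  10.44570353,  503.40104159, 1286.73521719])}
wrist {'fx': 266.633874788777, 'fy': 266.633874788777, 'cx': 258.6378760379423, 'cy': 191.2698201296552, 'tool_from_camera': array([[ 1.31654234e-03, -3.00137064e-01,  9.53895177e-01,
        -1.65591531e+02],
       [ 9.99998237e-01,  1.67220656e-03, -8.54023454e-04,
         2.17246014e-01],
       [-1.33878568e-03,  9.53894620e-01,  3.00138737e-01,
        -7.61440872e+01],
       [ 0.00000000e+00,  0.00000000e+00,  0.00000000e+00,
         1.00000000e+00]])}
```

View pics/scene0.png

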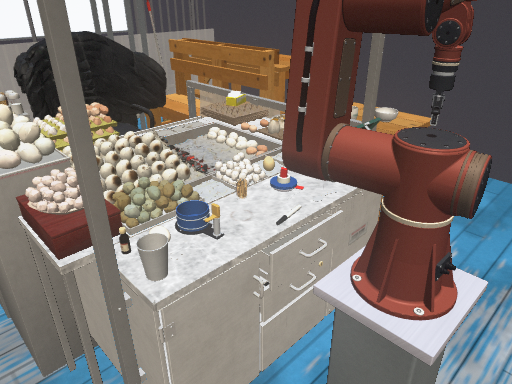

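View pics/top0.png

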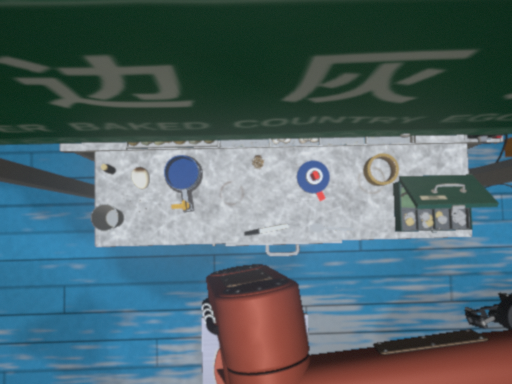

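View pics/wrist0.png

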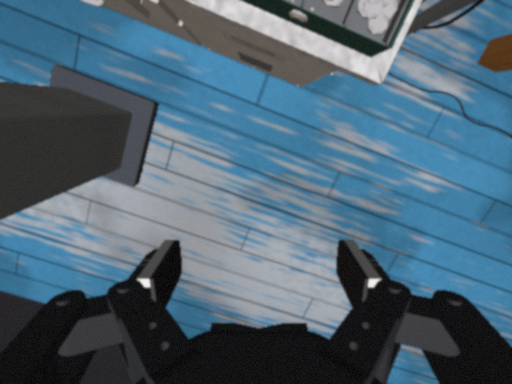

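```bash
cat > h.py <<'E'
import numpy as np, cv2
from rig import robot,vision
from scipy.spatial.transform import Rotation as Ro
def cam(name,st=None):
    c=vision.calibration(name)
    if name=="wrist":
        T=c["tool_from_camera"];Rt=Ro.from_quat(st["tool_rot"]).as_matrix()
        Rwc=Rt@T[:3,:3]; o=Rt@T[:3,3]+st["tool_pos"]
        R=Rwc.T;t=-R@o
    else: R,t=c["R"],c["t"]
    return c,R,t
def ray(name,uv,z,st=None):
    c,R,t=cam(name,st); uv=np.atleast_2d(uv).astype(float)
    d=np.c_[(uv[:,0]-c["cx"])/c["fx"],(uv[:,1]-c["cy"])/c["fy"],np.ones(len(uv))]@R
    o=-R.T@t
    return o+d*((z-o[2])/d[:,2])[:,None]
def proj(name,X,st=None):
    c,R,t=cam(name,st); p=np.atleast_2d(X)@R.T+t
    return np.c_[p[:,0]/p[:,2]*c["fx"]+c["cx"],p[:,1]/p[:,2]*c["fy"]+c["cy"]]
def snap(name,fn):
    st=robot.get_state(); im=vision.read_camera(name); cv2.imwrite("pics/%s.png"%fn,im[:,:,::-1]); 
    np.save("pics/%s.npy"%fn,np.r_[st["tool_pos"],st["tool_rot"]]); return im,st
def load(fn):
    a=np.load("pics/%s.npy"%fn); return cv2.imread("pics/%s.png"%fn)[:,:,::-1],dict(tool_pos=a[:3],tool_rot=a[3:])
E
python3 - <<'E'
from h import *
im=cv2.imread("pics/top0.png")
cv2.imwrite("pics/topz.png",cv2.resize(im[135:250,80:400],None,fx=2.5,fy=2.5,interpolation=cv2.INTER_CUBIC))
im2=cv2.imread("pics/scene0.png")
cv2.imwrite("pics/scz.png",cv2.resize(im2[140:280,100:340],None,fx=3,fy=3,interpolation=cv2.INTER_CUBIC))
for n,uv,z in [("tinrim",(183,173),60),("button",(184,205),72),("lidtop",(314,177),24),("plate",(316,177),76),("ear",(321,197),12),("cup",(106,217),101),("tape",(382,169),48),("tooth",(258,161),72),("bottle",(107,168),78),("marker",(266,230),5)]:
    print(n,ray("top",uv,z)[0].round())
# tin circle fit: blue mask
E
```

```text
tinrim [577. 198.  60.]
button [483. 195.  72.]
lidtop [ 560. -190.   24.]
plate [ 554. -187.   76.]
ear [ 500. -211.   12.]
cup [454. 408. 101.]
tape [ 576. -389.   48.]
tooth [605. -21.  72.]
bottle [594. 411.  78.]
marker [405. -42.   5.]
```

```bash
python3 -c "
import numpy as np
from rig import robot
import math
print(1)"
```

```text
1
```

View pics/topz.png

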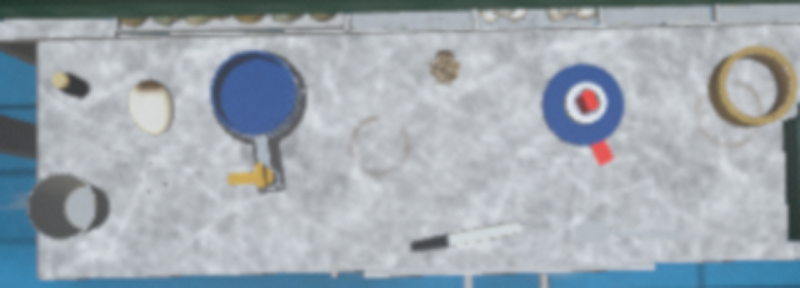

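View pics/scz.png

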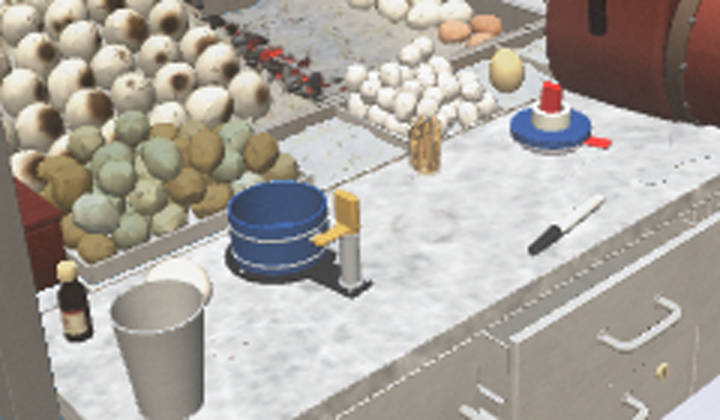

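```bash
python3 - <<'E'
from h import *
s=robot.get_state()
print(Ro.from_quat(s["tool_rot"]).as_matrix().round(3))
c,R,t=cam("wrist",s);print((-R.T@t).round(),R[2].round(3))
# better top estimates
im=cv2.imread("pics/top0.png");hsv=cv2.cvtColor(im,cv2.COLOR_BGR2HSV)
red=cv2.inRange(hsv,(0,120,100),(8,255,255))|cv2.inRange(hsv,(172,120,100),(180,255,255))
red[:150]=0;red[240:]=0
n,l,st,ce=cv2.connectedComponentsWithStats(red);print(st,ce)
bl=cv2.inRange(hsv,(105,120,60),(125,255,255));bl[:150]=0;bl[240:]=0;bl[:,:150]=0;bl[:,340:]=0
n,l,st,ce=cv2.connectedComponentsWithStats(bl)
for i in range(1,n):
    if st[i,4]>200:
        k=(l==i).astype('uint8');ct=max(cv2.findContours(k,0,2)[0],key=len)
        e=cv2.fitEllipse(cv2.convexHull(ct));print(st[i],e,ray("top",e[0],60)[0],ray("top",e[0],24)[0])
E
```

```text
[[-0.     0.353 -0.936]
 [ 0.001 -0.936 -0.353]
 [-1.    -0.001 -0.   ]]
[ 283. -535.  374.] [-0.281 -0.104 -0.954]
[[     0      0    512    384 196531]
 [   313    171      6      8     36]
 [   317    192      8      8     41]] [[255.47550259 191.50221594]
 [315.30555556 174.91666667]
 [320.41463415 195.43902439]]
[168 159  30  29 683] ((182.58657836914062, 172.6005096435547), (27.963041305541992, 31.26840591430664), 37.021732330322266) [577.96403619 198.89570153  60.        ] [582.55698067 203.79066965  24.        ]
[298 162  31  30 449] ((312.6891174316406, 176.27638244628906), (30.1140079498291, 30.564586639404297), 66.98670196533203) [ 557.91124256 -179.98280215   60.        ] [ 561.92980159 -185.94030185   24.        ]
```

>>> send_rows(
  increments=[
    [0, 0, 0, 0, -0.035, -0.071, 0],
    [0, 0, 0, 0, -0.035, -0.071, 0],
    [0, 0, 0, 0, -0.035, -0.071, 0],
    [0, 0, 0, 0, -0.035, -0.071, 0],
    [0, 0, 0, 0, -0.035, -0.071, 0],
  ],
)

```text
time_s: 0.57
tool_pos: [347.8, -415.3, 208.4]
tool_rot: [-0.696, -0.127, 0.696, -0.127]
ft_force: [0.4, -0.9, 0.4]
gripper_width: 85.5
```

>>> send_rows(
  increments=[
    [0, 0, 0, 0, -0.035, -0.071, 0],
    [0, 0, 0, 0, -0.035, -0.071, 0],
    [0, 0, 0, 0, -0.035, -0.071, 0],
    [0, 0, 0, 0, -0.035, -0.071, 0],
    [0, 0, 0, 0, -0.035, -0.071, 0],
  ],
)

```text
time_s: 0.98
tool_pos: [483.2, -270.6, 208.5]
tool_rot: [-0.696, -0.127, 0.696, -0.127]
ft_force: [0.9, -1.6, -0.1]
gripper_width: 86.0
```

>>> send_rows(
  increments=[
    [-0.079, 0, 0, 0, -0.035, -0.071, 0],
    [-0.079, 0, 0, 0, -0.035, -0.071, 0],
    [-0.079, 0, 0, 0, -0.035, -0.071, 0],
    [-0.079, 0, 0, 0, 0, 0, 0],
    [-0.079, 0, 0, 0, 0, 0, 0],
  ],
)

```text
time_s: 1.4
tool_pos: [552.4, -174.3, 208.2]
tool_rot: [-0.622, -0.337, 0.622, -0.336]
ft_force: [-0.7, -0.8, -0.7]
gripper_width: 85.4
```

>>> send_rows(
  increments=[
    [-0.079, 0, 0, 0, 0, 0, 0],
    [-0.079, 0, 0, 0, 0, 0, 0],
    [-0.079, 0, 0, 0, 0, 0, 0],
    [-0.079, 0, 0, 0, 0, 0, 0],
    [-0.079, 0, 0, 0, 0, 0, 0],
  ],
)

```text
time_s: 1.82
tool_pos: [551.5, -176.6, 208.2]
tool_rot: [0.491, 0.509, -0.491, 0.509]
ft_force: [-1.4, 0.4, 0.4]
gripper_width: 85.8
```

>>> send_rows(
  increments=[
    [-0.079, 0, 0, 0, 0, 0, 0],
    [-0.079, 0, 0, 0, 0, 0, 0],
    [-0.079, 0, 0, 0, 0, 0, 0],
    [-0.079, 0, 0, 0, 0, 0, 0],
    [-0.079, 0, 0, 0, 0, 0, 0],
  ],
)

```text
time_s: 2.23
tool_pos: [551.4, -176.6, 208.2]
tool_rot: [0.312, 0.635, -0.312, 0.634]
ft_force: [0.1, -1.0, -0.4]
gripper_width: 85.2
```

>>> send_rows(
  increments=[
    [-0.079, 0, 0, 0, 0, 0, 0],
    [-0.079, 0, 0, 0, 0, 0, 0],
    [-0.079, 0, 0, 0, 0, 0, 0],
    [-0.079, 0, 0, 0, 0, 0, 0],
    [-0.079, 0, 0, 0, 0, 0, 0],
  ],
)

```text
time_s: 2.65
tool_pos: [551.4, -176.7, 208.3]
tool_rot: [0.103, 0.7, -0.103, 0.699]
ft_force: [0.1, 0.2, -0.1]
gripper_width: 85.8
```

>>> send_rows(
  increments=[
    [-0.079, 0, 0, 0, 0, 0, 0],
    [-0.079, 0, 0, 0, 0, 0, 0],
    [-0.079, 0, 0, 0, 0, 0, 0],
    [-0.079, 0, 0, 0, 0, 0, 0],
    [0, 0, 0, 0, 0, 0, 0],
  ],
)

```text
time_s: 3.07
tool_pos: [551.5, -176.7, 208.3]
tool_rot: [-0.072, 0.704, 0.072, 0.703]
ft_force: [0.4, -0.3, 0.1]
gripper_width: 85.3
```

```bash
python3 - <<'E'
from h import *
im,s=snap("wrist","w1");print(s["tool_pos"],Ro.from_quat(s["tool_rot"]).as_matrix().round(3).tolist(),s["joint_positions"].round(3),s["time_s"])
E
```

```text
[ 551.45537343 -176.66147236  208.3011675 ] [[-0.0, -0.202, 0.979], [0.0, 0.979, 0.202], [-1.0, 0.0, -0.0]] [-0.536  0.041  0.03   1.561 -0.    -0.739] 3.0667
```

View pics/w1.png

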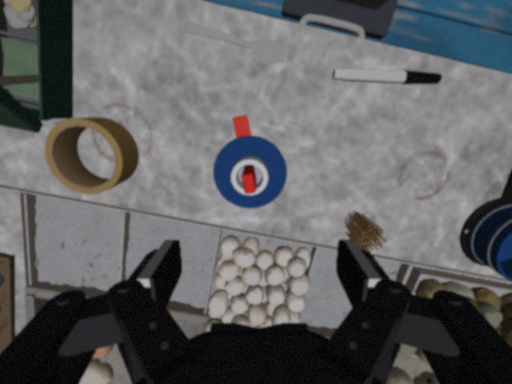

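```bash
cat >> h.py <<'E'
def reds(im):
    hsv=cv2.cvtColor(im,cv2.COLOR_RGB2HSV)
    return cv2.inRange(hsv,(0,130,90),(8,255,255))|cv2.inRange(hsv,(172,130,90),(180,255,255))
def blues(im):
    return cv2.inRange(cv2.cvtColor(im,cv2.COLOR_RGB2HSV),(105,130,50),(125,255,255))
def whole(mask,minA=40):
    n,l,st,ce=cv2.connectedComponentsWithStats(mask)
    return [( (l==i).astype('uint8'),st[i],ce[i]) for i in range(1,n) if st[i,4]>=minA]
E
python3 - <<'E'
from h import *
im,s=load("w1")
b=[w for w in whole(blues(im),500)]
for m,st,ce in b:
    h=cv2.convexHull(max(cv2.findContours(m,0,2)[0],key=len))[:,0]
    # edge of outer lid top at z=24
    P=ray("wrist",h,24,s)[:,:2]
    (c,r)=cv2.minEnclosingCircle(P.astype('float32'));A=np.c_[2*P,np.ones(len(P))];x=np.linalg.lstsq(A,(P**2).sum(1),rcond=None)[0]
    print(st,"fit",x[:2],np.sqrt(x[2]+x[0]**2+x[1]**2),c,r)
for m,st,ce in whole(reds(im),20):
    print(st,ce,cv2.minAreaRect(cv2.findNonZero(m)),"z12",ray("wrist",ce,12,s)[0].round(1),"z76",ray("wrist",ce,76,s)[0].round(1))
z=im[100:230,190:310,::-1];cv2.imwrite("pics/w1z.png",cv2.resize(z,None,fx=4,fy=4,interpolation=cv2.INTER_NEAREST))
E
```

```text
[ 214  137   72   70 2629] fit [ 560.57056018 -186.77340695] 47.90129465950838 (560.3964233398438, -186.6382293701172) 48.21095657348633
[233 116  17  22 279] [241.33691756 126.03225806] ((241.28799438476562, 126.08399200439453), (20.30350112915039, 13.953065872192383), 79.69515228271484) z12 [ 503.2 -209.7   12. ] z76 [ 498.4 -206.7   76. ]
[242 173  14  20 227] [248.6784141  182.13656388] ((248.65245056152344, 182.3719482421875), (19.43595314025879, 12.25790023803711), 83.6598129272461) z12 [ 576.7 -185.4   12. ] z76 [ 558.9 -186.7   76. ]
```

View pics/w1z.png

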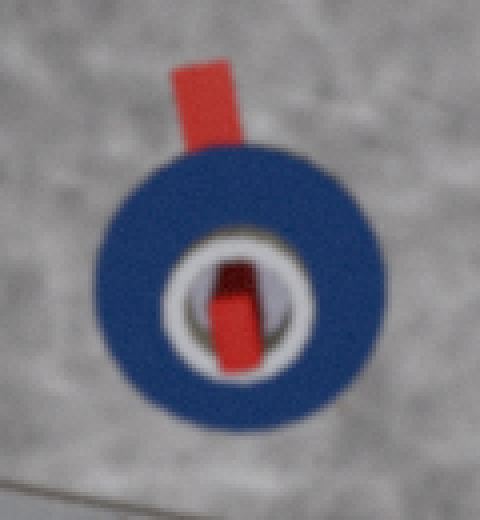

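```bash
python3 - <<'E'
from h import *
im,s=load("w1")
m=max(whole(reds(im),20),key=lambda w:-w[1][1])[0]
P=ray("wrist",cv2.findNonZero(m)[:,0],12,s)[:,:2];print("earrect",cv2.minAreaRect(P.astype('float32')))
top=reds(im)&cv2.inRange(im[:,:,0],170,255);top[:160]=0
ce=cv2.findNonZero(top)[:,0];print(len(ce),ce.mean(0));Q=ray("wrist",ce,76,s)[:,:2]
print("plate",Q.mean(0),cv2.minAreaRect(Q.astype('float32')))
E
```

```text
earrect ((503.41748046875, -209.670166015625), (26.046045303344727, 18.42546844482422), 21.823688507080078)
139 [248.48920863 183.48920863]
plate [ 560.5284885  -186.58397935] ((560.686767578125, -186.4568634033203), (20.058185577392578, 9.572230339050293), 22.909347534179688)
```

>>> send_rows(
  increments=[
    [-0.057, 0, 0, 0, 0, 0, 0],
    [-0.056, 0, 0, 0, 0, 0, 0],
    [0, 0, 0, 0.05, -0.025, 0.0095, 0],
    [0, 0, 0, 0.06, 0, 0, 0],
    [0, 0, 0, 0.07, 0, 0, 0],
  ],
)

```text
time_s: 3.53
tool_pos: [561.7, -187.6, 118.9]
tool_rot: [-0.131, 0.694, 0.129, 0.696]
ft_force: [1.7, 0.4, 1.0]
gripper_width: 85.7
```

>>> send_rows(
  increments=[
    [0, 0, 0, 0.06, 0, 0, 0.3],
    [0, 0, 0, 0, 0, 0, 0.4],
  ],
)

```text
time_s: 3.7
tool_pos: [556.9, -184.5, 81.7]
tool_rot: [-0.128, 0.698, 0.132, 0.692]
ft_force: [-1.7, 0.2, -1.2]
gripper_width: 64.0
```

```bash
python3 - <<'E'
from h import *
im,s=snap("wrist","w2");R=Ro.from_quat(s["tool_rot"]).as_matrix();print(s["tool_pos"],np.degrees(np.arctan2(R[1,1],R[0,1])),s["gripper_width"],s["time_s"])
E
```

```text
[ 556.91452473 -184.51193264   81.65566944] 111.2209386525798 63.96130988297562 3.7
```

View pics/w2.png

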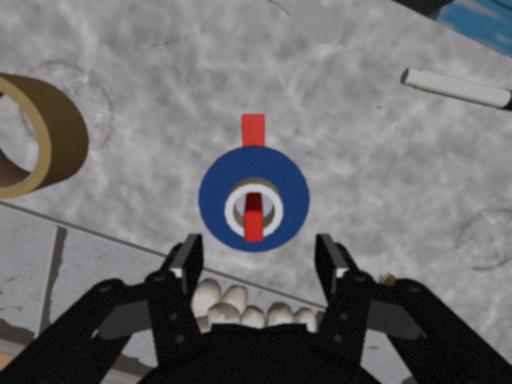

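>>> send_rows(
  increments=[
    [0, 0, 0, 0, 0, 0, 0.5],
    [0, 0, 0, 0, 0, 0, 0.5],
  ],
)

```text
time_s: 3.92
tool_pos: [561.9, -187.4, 91.4]
tool_rot: [-0.132, 0.694, 0.13, 0.696]
ft_force: [-0.4, -0.5, -0.3]
gripper_width: 42.8
```

```bash
python3 - <<'E'
from h import *
im,s=snap("wrist","w3");R=Ro.from_quat(s["tool_rot"]).as_matrix();print(s["tool_pos"],R[:,0].round(3),np.degrees(np.arctan2(R[1,1],R[0,1])),s["gripper_width"],s["time_s"])
top=reds(im)&cv2.inRange(im[:,:,0],170,255)
for m,st,ce in whole(top,60):
    for z in(12,76):
        Q=ray("wrist",cv2.findNonZero(m)[:,0],z,s)[:,:2];print(z,st,Q.mean(0),cv2.minAreaRect(Q.astype('float32')))
for m,st,ce in whole(blues(im),500):
    P=ray("wrist",cv2.convexHull(max(cv2.findContours(m,0,2)[0],key=len))[:,0],24,s)[:,:2]
    print(cv2.minEnclosingCircle(P.astype('float32')))
E
```

```text
[ 561.858133   -187.43258981   91.36680707] [ 0.003 -0.002 -1.   ] 111.39522122540794 42.811405794606316 3.9167
12 [249 109  21  30 613] [ 502.63305613 -210.31385395] ((502.8605651855469, -210.27589416503906), (25.10122299194336, 18.075815200805664), 21.48137664794922)
76 [249 109  21  30 613] [ 499.18662745 -211.6774309 ] ((499.3545837402344, -211.6493682861328), (18.538827896118164, 13.350149154663086), 21.481334686279297)
12 [252 203  17  27 408] [ 585.09065585 -176.77821243] ((585.4024047851562, -176.66275024414062), (27.98700714111328, 15.759466171264648), 22.079532623291016)
76 [252 203  17  27 408] [ 560.08678073 -186.90923832] ((560.3170166015625, -186.82398986816406), (20.670156478881836, 11.639370918273926), 22.079551696777344)
((560.7100219726562, -187.06248474121094), 48.899200439453125)
```

>>> send_rows(
  increments=[
    [-0.004, 0, 0, 0.04, 0.0018, -0.0025, 0.5],
    [0, 0, 0, 0.03, 0, 0, 0.5],
    [0, 0, 0, 0.014, 0, 0, 0.5],
    [0, 0, 0, 0, 0, 0, 0.5],
  ],
)

```text
time_s: 4.3
tool_pos: [558.9, -186.2, 46.3]
tool_rot: [-0.134, 0.695, 0.134, 0.694]
ft_force: [0.2, 0.3, -0.4]
gripper_width: 42.6
```

>>> send_rows(
  increments=[
    [0, 0, 0, 0, 0, 0, 1],
    [0, 0, 0, 0, 0, 0, 1],
    [0, 0, 0, 0, 0, 0, 1],
    [0, 0, 0, 0, 0, 0, 1],
    [0, 0, 0, 0, 0, 0, 1],
  ],
  grip_force=50,
)

```text
time_s: 4.72
tool_pos: [560.2, -187.2, 48.2]
tool_rot: [-0.135, 0.694, 0.133, 0.695]
ft_force: [2.3, -3.1, 6.1]
gripper_width: 11.8
```

>>> send_rows(
  increments=[
    [0, 0, 0, 0, 0, 0, 1],
    [0, 0, 0, 0, 0, 0, 1],
  ],
)

```text
time_s: 4.88
tool_pos: [560.3, -187.3, 48.2]
tool_rot: [-0.135, 0.694, 0.133, 0.695]
ft_force: [0.5, -2.7, 6.8]
gripper_width: 12.1
```

>>> send_rows(
  increments=[
    [0, 0, 0, -0.01, 0, 0, 1],
    [0, 0, 0, -0.02, 0, 0, 1],
    [0, 0, 0, -0.04, 0, 0, 1],
    [0, 0, 0, -0.05, 0, 0, 1],
    [0, 0, 0, 0, 0, 0, 1],
  ],
)

```text
time_s: 5.3
tool_pos: [561.0, -187.2, 112.0]
tool_rot: [-0.135, 0.693, 0.133, 0.696]
ft_force: [0.9, -0.9, -0.8]
gripper_width: 11.7
```

>>> send_rows(
  increments=[
    [0, 0, 0, -0.05, 0, 0, 1],
    [0, 0, 0, -0.05, 0, 0, 1],
    [0, 0, 0, -0.03, 0, 0, 1],
    [0, 0, 0, 0, 0, 0, 1],
    [0, 0, 0, 0, 0, 0, 1],
  ],
)

```text
time_s: 5.72
tool_pos: [559.3, -186.3, 171.6]
tool_rot: [-0.134, 0.694, 0.134, 0.695]
ft_force: [-0.4, 0.8, -3.7]
gripper_width: 12.0
```

```bash
python3 - <<'E'
from h import *
im,s=snap("wrist","w4");R=Ro.from_quat(s["tool_rot"]).as_matrix();print(s["tool_pos"],R[:,0].round(3),np.degrees(np.arctan2(R[1,1],R[0,1])),s["gripper_width"],s["time_s"],s["ft_force"])
E
```

```text
[ 559.34965768 -186.3419358   171.62075479] [ 0.001 -0.    -1.   ] 111.84420068953024 12.01116303778713 5.7167 [-0.41382103  0.81735775 -3.70660285]
```

View pics/w4.png

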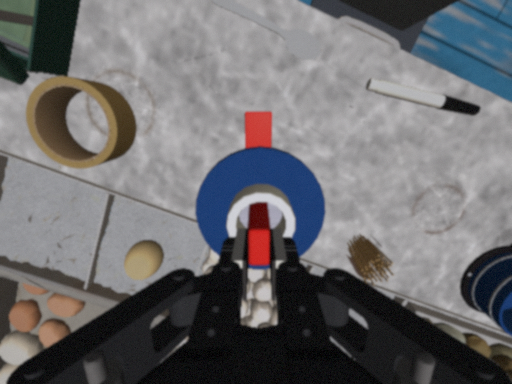

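>>> send_rows(
  increments=[
    [0.074, 0, 0, 0, 0, 0, 1],
    [0.074, 0, 0, 0, 0, 0, 1],
    [0.074, 0, 0, 0, 0, 0, 1],
    [0, 0, 0, 0, 0.05, -0.011, 1],
    [0, 0, 0, 0, 0.07, -0.011, 1],
  ],
)

```text
time_s: 6.18
tool_pos: [545.0, -127.6, 168.8]
tool_rot: [-0.01, 0.708, 0.01, 0.706]
ft_force: [1.1, 0.2, -1.4]
gripper_width: 12.1
```

>>> send_rows(
  increments=[
    [0, 0, 0, 0, 0.07, -0.011, 1],
    [0, 0, 0, 0, 0.07, -0.011, 1],
    [0, 0, 0, 0, 0.07, -0.011, 1],
    [0, 0, 0, 0, 0.07, -0.011, 1],
    [0, 0, 0, 0, 0.07, -0.011, 1],
  ],
)

```text
time_s: 6.6
tool_pos: [511.3, 49.1, 169.4]
tool_rot: [-0.011, 0.708, 0.012, 0.706]
ft_force: [0.6, -0.1, -2.5]
gripper_width: 11.7
```

>>> send_rows(
  increments=[
    [0, 0, 0, 0, 0.02, 0, 1],
    [0, 0, 0, 0, 0, 0, 1],
    [0, 0, 0, 0, 0, 0, 1],
    [0, 0, 0, 0, 0, 0, 1],
  ],
)

```text
time_s: 6.93
tool_pos: [512.4, 56.6, 170.5]
tool_rot: [-0.011, 0.708, 0.011, 0.706]
ft_force: [-0.2, -0.2, -3.5]
gripper_width: 12.1
```

```bash
python3 - <<'E'
from h import *
im,s=snap("wrist","w5");R=Ro.from_quat(s["tool_rot"]).as_matrix();print(s["tool_pos"],R[:,0].round(3),np.degrees(np.arctan2(R[1,1],R[0,1])),s["gripper_width"],s["time_s"],s["ft_force"],s["joint_positions"])
E
```

```text
[512.38557474  56.57143084 170.49915007] [-0.001 -0.    -1.   ] 91.82994169768925 12.120772010140772 6.9333 [-0.23582325 -0.15270704 -3.45250793] [-1.43869871e-01 -1.56983344e-01 -2.28687824e-01  1.50050160e+00
 -4.60823521e-04 -1.75807902e-01]
```

View pics/w5.png

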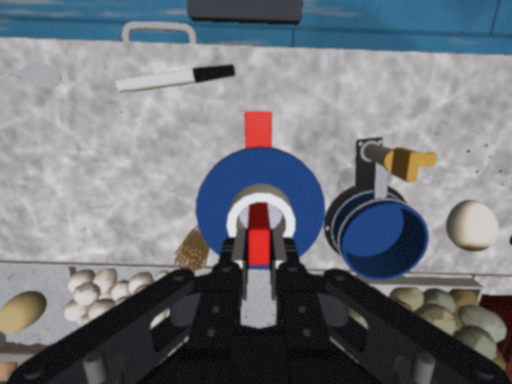

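```bash
python3 - <<'E'
from h import *
im,s=load("w5")
cv2.imwrite("pics/w5z.png",cv2.resize(im[120:300,310:450,::-1],None,fx=4,fy=4,interpolation=cv2.INTER_CUBIC)[:600])
E
```

```text
(no output)
```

View pics/w5z.png

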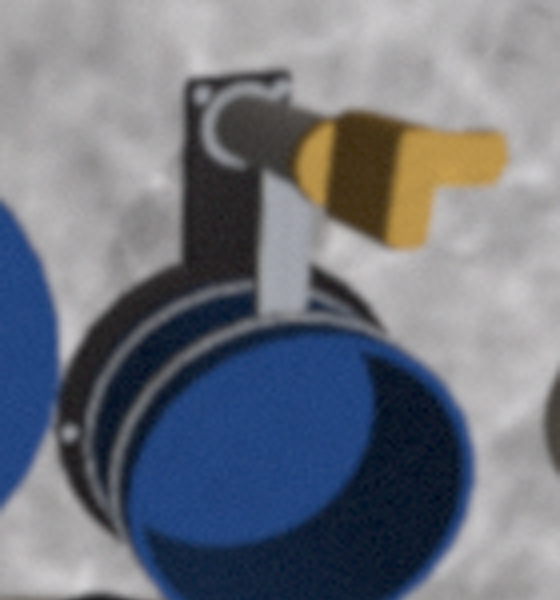

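>>> send_rows(
  increments=[
    [0, 0, 0, 0, 0.05, 0, 1],
    [0, 0, 0, 0, 0.05, 0, 1],
    [0, 0, 0, 0, 0, 0, 1],
    [0, 0, 0, 0, 0, 0, 1],
    [0, 0, 0, 0, 0, 0, 1],
  ],
)

```text
time_s: 7.4
tool_pos: [511.2, 106.3, 171.3]
tool_rot: [-0.011, 0.707, 0.011, 0.707]
ft_force: [-0.0, 0.3, -1.8]
gripper_width: 11.9
```

```bash
python3 - <<'E'
from h import *
im,s=snap("wrist","w6");print(s["tool_pos"],s["time_s"])
cv2.imwrite("pics/w6z.png",cv2.resize(im[120:300,280:440,::-1],None,fx=4,fy=4,interpolation=cv2.INTER_CUBIC)[:600])
E
```

```text
[511.22116976 106.27829307 171.27871244] 7.4
```

View pics/w6.png

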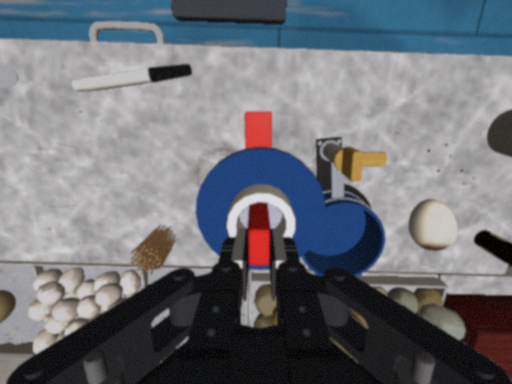

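View pics/w6z.png

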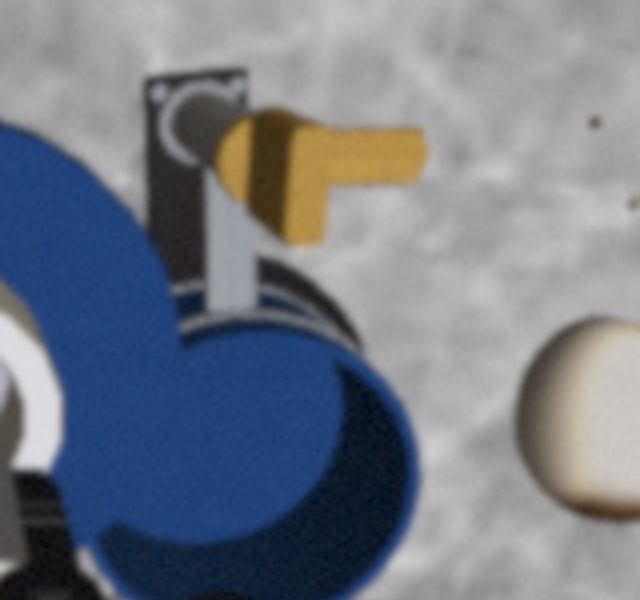

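```bash
python3 - <<'E'
from h import *
for fn,off,rim,plate,base,corn,wing in [("w5",(310,120),[(472,470),(440,390),(380,343),(300,325),(215,350),(150,425),(128,490)],[(400,128),(440,130),(425,248),(385,245)],[(205,120),(240,167)],[(187,80),(291,72)],None),
 ("w6",(280,120),[(418,470),(395,400),(350,350),(270,325),(190,345)],[(292,130),(328,130),(325,243),(286,243)],[],[(148,78),(247,70)],None)]:
    im,s=load(fn); g=lambda p:np.array(p)/4+np.array(off)
    P=ray("wrist",g(rim),60,s)[:,:2]
    from scipy.optimize import least_squares
    f=least_squares(lambda x:np.hypot(*(P-x[:2]).T)-50,[577,198]);print(fn,"rim",f.x,f.fun.round(1))
    Q=ray("wrist",g(plate),105.5,s);print("plate",Q.mean(0),np.diff(np.r_[Q,Q[:1]],axis=0)[:,:2].round(1).tolist())
    C=ray("wrist",g(corn),6,s);print("strap end",C.round(1).tolist(),C.mean(0),np.linalg.norm(C[1]-C[0]))
E
```

```text
w5 rim [579.35686279 203.5237087 ] [ 0.3 -1.9 -1.2  1.3  2.  -1.2 -1.7]
plate [480.76697744 191.82940235 105.5       ] [[0.1, 8.8], [26.5, 2.3], [-0.4, -9.1], [-26.2, -2.0]]
strap end [[468.9, 175.4, 6.0], [465.4, 206.8, 6.0]] [467.16160621 191.10734233   6.        ] 31.606066584821672
w6 rim [580.26544986 203.97066968] [ 0.  -0.9  0.5  1.  -1. ]
plate [481.19488415 192.22433428 105.5       ] [[-0.3, 7.8], [25.4, 3.1], [0.3, -8.8], [-25.4, -2.2]]
strap end [[469.0, 176.5, 6.0], [465.6, 206.6, 6.0]] [467.31852726 191.53947277   6.        ] 30.225848192941633
```

```bash
python3 - <<'E'
from h import *
for fn in("w4","w5","w6"):
    im,s=load(fn);o=s["tool_pos"][2]-48.2
    R=Ro.from_quat(s["tool_rot"]).as_matrix()
    k=sorted(whole(reds(im),60),key=lambda w:w[1][1])[0]
    rc=cv2.minAreaRect(ray("wrist",cv2.findNonZero(k[0])[:,0],o+12,s)[:,:2].astype('float32'))
    e=np.array(rc[0]);d=s["tool_pos"][:2]-e;psi=np.degrees(np.arctan2(R[1,1],R[0,1]))
    print(fn,rc,np.hypot(*d),"ear yaw",np.degrees(np.arctan2(d[1],d[0])),"psi-90",psi-90)
E
```

```text
w4 ((502.5614318847656, -209.84361267089844), (25.29507064819336, 19.10379981994629), 21.91562271118164) 61.459184870563455 ear yaw 22.48210538403572 psi-90 21.84420068953024
w5 ((450.9298400878906, 53.68374252319336), (25.306638717651367, 18.71967887878418), 1.9058219194412231) 61.52354073760231 ear yaw 2.690241172590718 psi-90 1.8299416976892502
w6 ((450.081298828125, 103.39214324951172), (26.05348777770996, 18.436304092407227), 2.617764949798584) 61.20795436703377 ear yaw 2.702680489336801 psi-90 1.8101593654075003
```

>>> send_rows(
  increments=[
    [-0.048, 0, 0, 0, 0, 0, 1],
    [0, 0, 0, 0, 0.0446, 0.0397, 1],
    [0, 0, 0, 0, 0.0446, 0.0397, 1],
    [0, 0, 0, 0, 0.0446, 0.0397, 1],
    [0, 0, 0, 0, 0.0446, 0.0397, 1],
  ],
)

```text
time_s: 7.87
tool_pos: [581.5, 204.3, 171.4]
tool_rot: [-0.038, 0.706, 0.037, 0.706]
ft_force: [-0.0, -1.1, -2.3]
gripper_width: 11.8
```

>>> send_rows(
  increments=[
    [0, 0, 0, 0, 0, 0, 1],
    [0, 0, 0, 0, 0, 0, 1],
    [0, 0, 0, 0, 0, 0, 1],
  ],
)

```text
time_s: 8.12
tool_pos: [580.3, 203.5, 171.2]
tool_rot: [-0.038, 0.706, 0.038, 0.706]
ft_force: [-0.3, 0.8, -1.9]
gripper_width: 12.1
```

```bash
python3 - <<'E'
from h import *
im,s=snap("wrist","w7");R=Ro.from_quat(s["tool_rot"]).as_matrix();print(s["tool_pos"],R[:,0].round(3),np.degrees(np.arctan2(R[1,1],R[0,1])),s["time_s"],s["ft_force"],s["joint_positions"].round(2))
im,_=snap("top","t7");cv2.imwrite("pics/t7z.png",cv2.resize(im[135:250,80:300,::-1],None,fx=3.5,fy=3.5,interpolation=cv2.INTER_CUBIC))
E
```

```text
[580.30459272 203.50522504 171.21632514] [-0.001 -0.001 -1.   ] 96.13604537717518 8.1167 [-0.28091192  0.82963083 -1.87608793] [ 0.13  0.15  0.08  1.5  -0.    0.02]
```

View pics/w7.png

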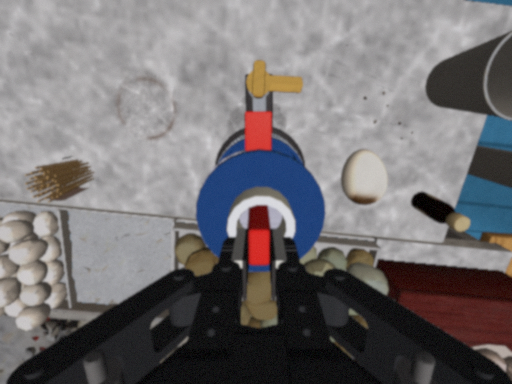

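View pics/t7z.png

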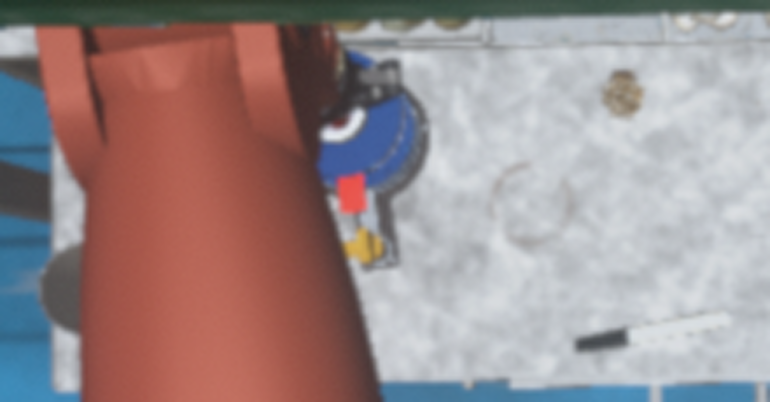

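```bash
python3 - <<'E'
from h import *
im,s=load("w7");cv2.imwrite("pics/w7z.png",cv2.resize(im[50:170,200:320,::-1],None,fx=5,fy=5,interpolation=cv2.INTER_CUBIC))
E
```

```text
(no output)
```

View pics/w7z.png

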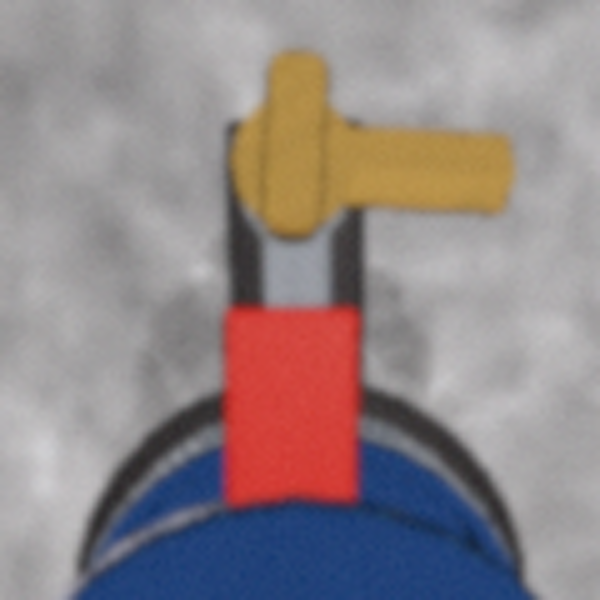

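```bash
python3 - <<'E'
from h import *
im,s=load("w7")
g=lambda p:np.array(p)/5+np.array((200,50))
b=ray("wrist",g((296,144)),105.5,s)[0];print("button",b)
w=ray("wrist",g([(510,172),(350,168)]),72.5,s);print("wing",w,np.degrees(np.arctan2(*(w[0]-w[1])[[1,0]])))
a=ray("wrist",g([(80,570),(520,570),(230,120),(362,122)]),6,s);print("foot",a)
y=np.radians(6.4);print("tin from button",b[:2]+100*np.array([np.cos(y),np.sin(y)]))
R=Ro.from_quat(s["tool_rot"]).as_matrix();print("tool coords of button",R.T@(b-s["tool_pos"]))
# black foot plate circle
X=a[:2,:2];print(X.mean(0))
E
```

```text
button [481.54345634 193.21363114 105.5       ]
wing [[478.86521869 232.76465277  72.5       ]
 [481.38231701 203.31019651  72.5       ]] 94.88447536458175
foot [[576.68739897 149.15899742   6.        ]
 [564.70516212 259.3936433    6.        ]
 [468.61323203 176.90070803   6.        ]
 [465.76331976 206.94906201   6.        ]]
tin from button [580.92024826 204.36052436]
tool coords of button [ 65.80723026   0.35619218 -99.23505392]
[570.69628054 204.27632036]
```

>>> send_rows(
  increments=[
    [0, 0, 0, 0.04, 0.001, 0.001, 1],
    [0, 0, 0, 0.04, 0, 0, 1],
    [0, 0, 0, 0.03, 0, 0, 1],
    [0, 0, 0, 0, 0, 0, 1],
    [0, 0, 0, 0, 0, 0, 1],
  ],
)

```text
time_s: 8.63
tool_pos: [580.2, 204.3, 116.6]
tool_rot: [-0.038, 0.706, 0.038, 0.706]
ft_force: [-0.6, 0.5, -1.9]
gripper_width: 12.3
```

>>> send_rows(
  increments=[
    [0, 0, 0, 0.006, 0, 0, 1],
    [0, 0, 0, 0.006, 0, 0, 1],
    [0, 0, 0, 0, 0, 0, 1],
  ],
)

```text
time_s: 8.88
tool_pos: [581.2, 205.0, 111.1]
tool_rot: [-0.038, 0.706, 0.038, 0.706]
ft_force: [0.2, 0.2, -2.3]
gripper_width: 12.0
```

>>> send_rows(
  increments=[
    [0, 0, 0, 0.006, 0, 0, 1],
    [0, 0, 0, 0.004, 0, 0, 1],
    [0, 0, 0, 0, 0, 0, 1],
  ],
)

```text
time_s: 9.13
tool_pos: [580.6, 205.1, 105.1]
tool_rot: [-0.038, 0.706, 0.038, 0.706]
ft_force: [0.2, -0.5, -3.0]
gripper_width: 12.1
```

>>> send_rows(
  increments=[
    [0, 0, 0, 0.004, -0.001, 0, 1],
    [0, 0, 0, 0.004, 0, 0, 1],
    [0, 0, 0, 0, 0, 0, 1],
    [0, 0, 0, 0, 0, 0, 1],
  ],
)

```text
time_s: 9.47
tool_pos: [580.7, 204.6, 101.4]
tool_rot: [-0.038, 0.706, 0.038, 0.706]
ft_force: [-0.6, 0.6, -2.0]
gripper_width: 12.0
```

>>> send_rows(
  increments=[
    [0, 0, 0, 0.002, 0, 0, 1],
    [0, 0, 0, 0, 0, 0, 1],
    [0, 0, 0, 0, 0, 0, 1],
  ],
)

```text
time_s: 9.72
tool_pos: [580.8, 204.6, 100.5]
tool_rot: [-0.038, 0.706, 0.038, 0.706]
ft_force: [0.4, 0.4, -2.3]
gripper_width: 11.9
```

>>> send_rows(
  increments=[
    [0, 0, 0, 0.002, 0, 0, 1],
    [0, 0, 0, 0, 0, 0, 1],
    [0, 0, 0, 0, 0, 0, 1],
  ],
)

```text
time_s: 9.97
tool_pos: [581.3, 204.5, 100.0]
tool_rot: [-0.038, 0.706, 0.038, 0.706]
ft_force: [0.6, -1.5, 0.4]
gripper_width: 11.5
```

>>> send_rows(
  increments=[
    [0, 0, 0, 0.002, 0, 0, 1],
    [0, 0, 0, 0, 0, 0, 1],
    [0, 0, 0, 0, 0, 0, 1],
  ],
)

```text
time_s: 10.22
tool_pos: [581.5, 204.2, 99.7]
tool_rot: [-0.038, 0.706, 0.038, 0.707]
ft_force: [0.0, -3.5, 6.4]
gripper_width: 11.9
```

```bash
python3 - <<'E'
from h import *
im,s=snap("wrist","w8")
cv2.imwrite("pics/w8z.png",cv2.resize(im[50:300,150:370,::-1],None,fx=2.4,fy=2.4,interpolation=cv2.INTER_CUBIC))
im,_=snap("scene","s8");cv2.imwrite("pics/s8z.png",cv2.resize(im[170:260,150:270,::-1],None,fx=5,fy=5,interpolation=cv2.INTER_CUBIC))
E
```

```text
(no output)
```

View pics/w8z.png

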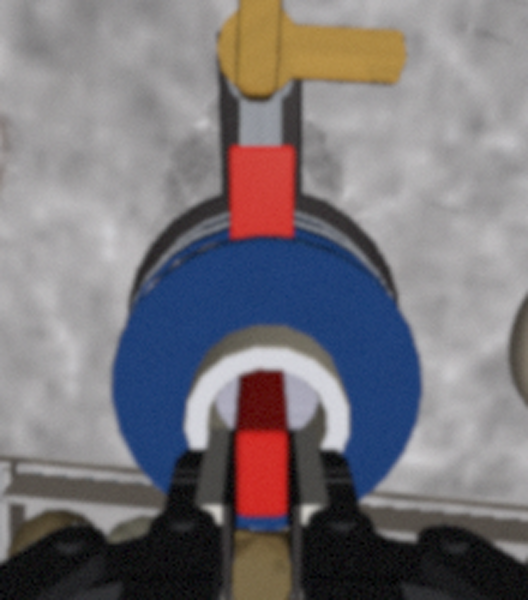

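View pics/s8z.png

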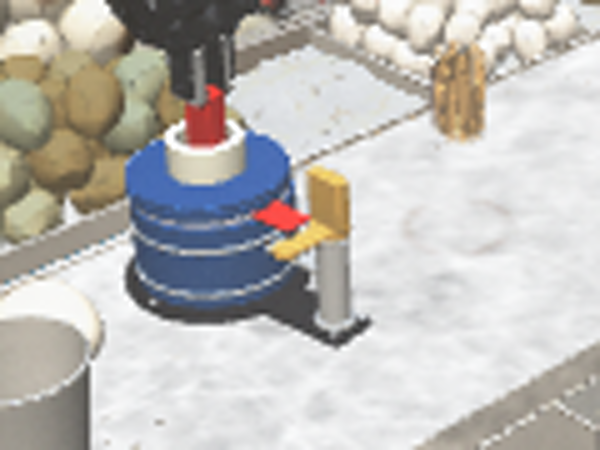

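>>> send_rows(
  increments=[
    [0, 0, 0, 0, 0, 0, 0.6],
    [0, 0, 0, 0, 0, 0, 0.6],
    [0, 0, 0, 0, 0, 0, 0.6],
    [0, 0, 0, -0.02, 0, 0, 0.6],
    [0, 0, 0, -0.03, 0, 0, 0.6],
  ],
)

```text
time_s: 10.73
tool_pos: [579.6, 204.6, 122.5]
tool_rot: [-0.038, 0.707, 0.038, 0.705]
ft_force: [0.7, 0.1, -0.3]
gripper_width: 34.3
```

>>> send_rows(
  increments=[
    [0, 0, 0, -0.04, 0, 0, 0.6],
    [0, 0, 0, -0.05, 0, 0, 0.6],
    [0, 0, 0, 0, 0, -0.05, 0.6],
    [0, 0, 0, 0, 0, -0.05, 0.6],
    [0, 0, 0, 0, 0, 0, 0.6],
  ],
)

```text
time_s: 11.15
tool_pos: [527.9, 199.5, 169.3]
tool_rot: [-0.038, 0.707, 0.039, 0.705]
ft_force: [-1.0, -0.2, 0.0]
gripper_width: 34.2
```

>>> send_rows(
  increments=[
    [0, 0, 0, 0, 0, 0, 0.6],
    [0, 0, 0, 0, 0, 0, 0.6],
    [0, 0, 0, 0, 0, 0, 0.6],
  ],
)

```text
time_s: 11.4
tool_pos: [531.9, 199.3, 168.9]
tool_rot: [-0.038, 0.706, 0.038, 0.706]
ft_force: [-0.4, -0.2, -0.2]
gripper_width: 34.2
```

```bash
python3 - <<'E'
from h import *
im,s=snap("wrist","w9");R=Ro.from_quat(s["tool_rot"]).as_matrix();print(s["tool_pos"],R[:,0].round(3),np.degrees(np.arctan2(R[1,1],R[0,1])),s["time_s"],s["ft_force"],s["joint_positions"].round(2),s["gripper_width"])
E
```

```text
[531.86380162 199.25698833 168.90146111] [ 0.001  0.    -1.   ] 96.17420222096464 11.4 [-0.38593265 -0.17152805 -0.21742019] [ 0.13  0.   -0.08  1.49 -0.    0.02] 34.20709177641539
```

View pics/w9.png

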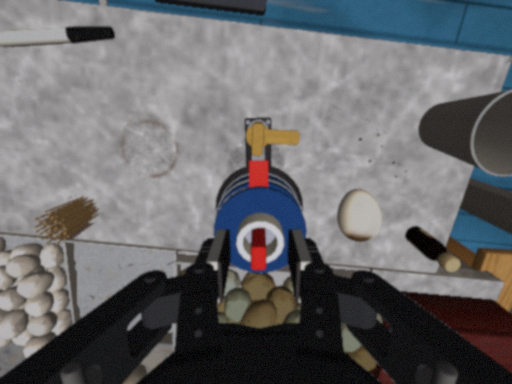

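```bash
python3 - <<'E'
from h import *
im,s=load("w9")
cv2.imwrite("pics/w9z.png",cv2.resize(im[105:280,200:320,::-1],None,fx=3.4,fy=3.4,interpolation=cv2.INTER_CUBIC))
for k in sorted(whole(reds(im),60),key=lambda w:w[1][1]):
    for z in(64,128):print(z,cv2.minAreaRect(ray("wrist",cv2.findNonZero(k[0])[:,0],z,s)[:,:2].astype('float32')))
top=reds(im)&cv2.inRange(im[:,:,0],170,255);top[:200]=0
print("top",cv2.minAreaRect(ray("wrist",cv2.findNonZero(top)[:,0],128,s)[:,:2].astype('float32')))
h=cv2.cvtColor(im,cv2.COLOR_RGB2HSV);y=cv2.inRange(h,(14,130,90),(28,255,255));
for k in whole(y[:200],100):
    print(k[1]);print(cv2.minAreaRect(ray("wrist",cv2.findNonZero(k[0])[:,0],72,s)[:,:2].astype('float32')))
E
```

```text
64 ((520.6359252929688, 197.43743896484375), (28.883609771728516, 21.037588119506836), 6.237848281860352)
128 ((505.09759521484375, 195.8163299560547), (22.048242568969727, 16.058971405029297), 6.237881183624268)
64 ((618.2450561523438, 208.61187744140625), (32.82032775878906, 17.22736358642578), 5.75783634185791)
128 ((579.6072387695312, 204.3463592529297), (25.053264617919922, 13.150465965270996), 5.7578444480896)
top ((581.0241088867188, 204.51303100585938), (20.063575744628906, 11.542160987854004), 6.204834461212158)
[246 123  53  32 886]
((478.4967041015625, 205.88108825683594), (29.582557678222656, 49.077354431152344), 22.865272521972656)
```

View pics/w9z.png

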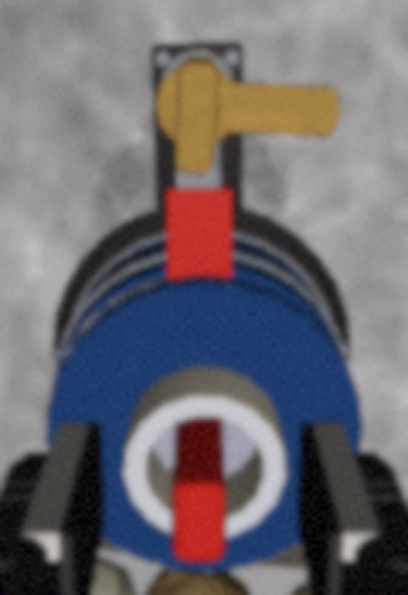

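```bash
python3 - <<'E'
from h import *
im,s=load("w9")
R=Ro.from_quat(s["tool_rot"]).as_matrix()
g=lambda p:np.array(p)/3.4+np.array((200,105))
Q=ray("wrist",g([(181,60),(219,60),(214,171),(177,171)]),105.5,s);b=Q.mean(0);print(Q.round(1),b,R.T@(b-s["tool_pos"]))
E
```

```text
[[467.6 187.7 105.5]
 [466.6 197.  105.5]
 [493.9 198.9 105.5]
 [494.9 189.5 105.5]] [480.71768673 193.27035089 105.5       ] [ 63.36497943  -0.44760029 -51.5382305 ]
```

>>> send_rows(
  increments=[
    [0, 0, 0, 0, 0, -0.051, 0.6],
    [0, 0, 0, 0, 0, -0.051, 0.6],
    [0, 0, 0, 0.03, 0, 0, 0.6],
    [0, 0, 0, 0.05, 0, 0, 0.6],
    [0, 0, 0, 0.04, 0, 0, 0.6],
  ],
)

```text
time_s: 11.87
tool_pos: [481.0, 193.8, 108.0]
tool_rot: [-0.038, 0.706, 0.038, 0.706]
ft_force: [-0.8, -0.1, -0.2]
gripper_width: 34.2
```

>>> send_rows(
  increments=[
    [0, 0, 0, 0, 0, 0, 0.6],
    [0, 0, 0, 0, 0, 0, 0.6],
    [0, 0, 0, 0, 0, 0, 0.6],
  ],
)

```text
time_s: 12.12
tool_pos: [481.2, 193.8, 109.8]
tool_rot: [-0.038, 0.706, 0.038, 0.706]
ft_force: [1.7, 1.3, 0.2]
gripper_width: 34.2
```

```bash
python3 - <<'E'
from h import *
im,s=snap("wrist","w10");R=Ro.from_quat(s["tool_rot"]).as_matrix();print(s["tool_pos"],R[:,0].round(3),np.degrees(np.arctan2(R[1,1],R[0,1])),s["time_s"],s["ft_force"],s["joint_positions"].round(2),s["gripper_width"])
E
```

```text
[481.18387328 193.7932459  109.80590088] [ 0.001  0.    -1.   ] 96.17698996361413 12.1167 [1.72406576 1.29947576 0.17001445] [ 0.13 -0.14 -0.33  1.39 -0.    0.02] 34.19364424828603
```

View pics/w10.png

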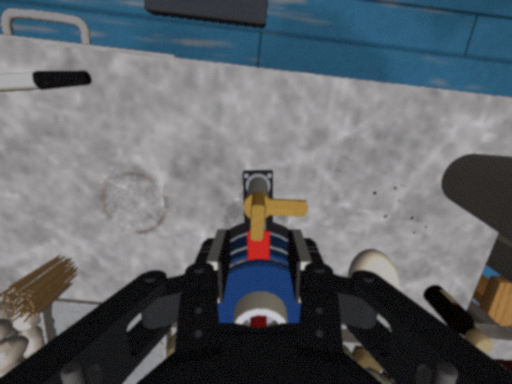

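>>> send_rows(
  increments=[
    [0, 0, 0, 0.03, 0, 0, 0.6],
    [0, 0, 0, 0.02, 0, 0, 0.6],
    [0, 0, 0, 0.004, 0, 0, 0.6],
    [0, 0, 0, 0, 0, 0, 0.6],
    [0, 0, 0, 0, 0, 0, 0.6],
  ],
)

```text
time_s: 12.58
tool_pos: [480.7, 193.7, 82.1]
tool_rot: [-0.038, 0.706, 0.038, 0.706]
ft_force: [-0.1, 0.1, 0.2]
gripper_width: 34.1
```

>>> send_rows(
  increments=[
    [0, 0, 0, 0, 0, 0, 1],
    [0, 0, 0, 0, 0, 0, 1],
    [0, 0, 0, 0, 0, 0, 1],
    [0, 0, 0, 0, 0, 0, 1],
    [0, 0, 0, 0, 0, 0, 1],
  ],
  grip_force=30,
)

```text
time_s: 13.0
tool_pos: [481.0, 193.0, 82.3]
tool_rot: [-0.039, 0.706, 0.037, 0.706]
ft_force: [-0.5, -5.8, 2.6]
gripper_width: 6.8
```

>>> send_rows(
  increments=[
    [0, 0, 0, 0, -0.0014, 0, 1],
    [0.03, 0, 0, 0, 0, 0, 1],
    [0.05, 0, 0, 0, 0, 0, 1],
    [0.06, 0, 0, 0, 0, 0, 1],
    [0.06, 0, 0, 0, 0, 0, 1],
  ],
)

```text
time_s: 13.42
tool_pos: [481.0, 193.1, 82.3]
tool_rot: [0.074, 0.703, -0.074, 0.704]
ft_force: [-0.1, -1.5, 3.9]
gripper_width: 6.8
```

>>> send_rows(
  increments=[
    [0.06, 0, 0, 0, 0, 0, 1],
    [0.06, 0, 0, 0, 0, 0, 1],
    [0.06, 0, 0, 0, 0, 0, 1],
    [0.06, 0, 0, 0, 0, 0, 1],
    [0.06, 0, 0, 0, 0, 0, 1],
  ],
)

```text
time_s: 13.83
tool_pos: [481.1, 193.3, 82.3]
tool_rot: [0.237, 0.666, -0.236, 0.667]
ft_force: [0.8, -0.6, 3.1]
gripper_width: 6.9
```

>>> send_rows(
  increments=[
    [0.06, 0, 0, 0, 0, 0, 1],
    [0.06, 0, 0, 0, 0, 0, 1],
    [0.06, 0, 0, 0, 0, 0, 1],
    [0.06, 0, 0, 0, 0, 0, 1],
    [0.06, 0, 0, 0, 0, 0, 1],
  ],
)

```text
time_s: 14.25
tool_pos: [481.4, 193.5, 82.3]
tool_rot: [0.386, 0.592, -0.385, 0.593]
ft_force: [1.8, 0.5, 2.7]
gripper_width: 6.6
```

>>> send_rows(
  increments=[
    [0.06, 0, 0, 0, 0, 0, 1],
    [0.06, 0, 0, 0, 0, 0, 1],
    [0.05, 0, 0, 0, 0, 0, 1],
    [0.03, 0, 0, 0, 0, 0, 1],
    [0, 0, 0, 0, 0, 0, 1],
  ],
)

```text
time_s: 14.67
tool_pos: [481.6, 193.5, 82.3]
tool_rot: [0.474, 0.525, -0.472, 0.526]
ft_force: [3.6, 0.5, 1.0]
gripper_width: 7.1
```

```bash
python3 - <<'E'
from h import *
im,s=snap("wrist","w11");R=Ro.from_quat(s["tool_rot"]).as_matrix();print(s["tool_pos"],R[:,0].round(3),np.degrees(np.arctan2(R[1,1],R[0,1])),s["time_s"],s["ft_force"],s["torque"],s["gripper_width"])
im,_=snap("scene","s11");cv2.imwrite("pics/s11z.png",cv2.resize(im[170:260,150:270,::-1],None,fx=5,fy=5,interpolation=cv2.INTER_CUBIC))
E
```

```text
[481.55441653 193.52609171  82.3370259 ] [ 0.002  0.001 -1.   ] 6.076524332144495 14.6667 [3.55944333 0.49610367 1.04459139] [ 0.32777128 -0.72952745  0.13081916] 7.111872955927585
```

View pics/w11.png

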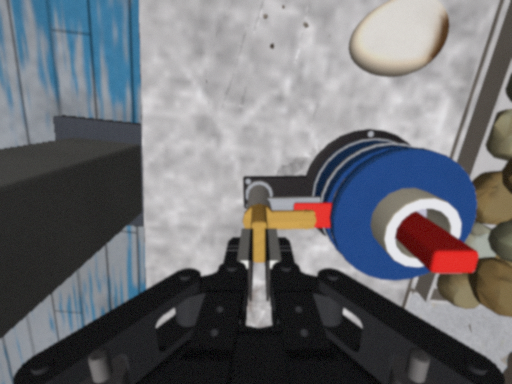

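View pics/s11z.png

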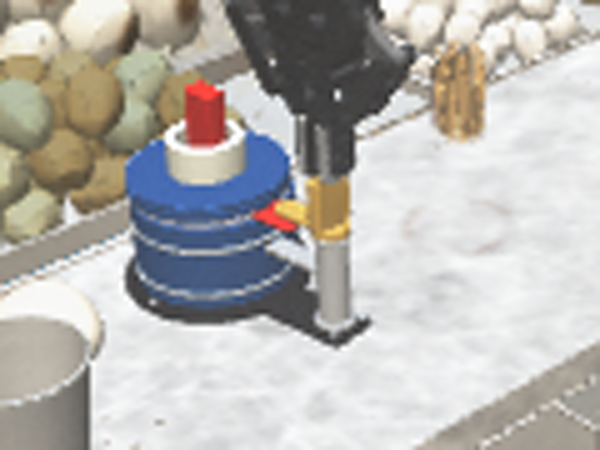

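>>> send_rows(
  increments=[
    [0.02, 0, 0, 0, 0, 0, 1],
    [0, 0, 0, 0, 0, 0, 1],
  ],
)

```text
time_s: 14.93
tool_pos: [481.5, 193.5, 82.3]
tool_rot: [0.481, 0.518, -0.48, 0.519]
ft_force: [4.5, 2.2, 3.6]
gripper_width: 6.9
```

>>> send_rows(
  increments=[
    [0, 0, 0, 0, 0, 0, 0.6],
    [0, 0, 0, 0, 0, 0, 0.6],
    [0, 0, 0, 0, 0, 0, 0.6],
    [0, 0, 0, 0, 0, 0, 0.6],
    [0, 0, 0, -0.02, 0, 0, 0.6],
  ],
)

```text
time_s: 15.35
tool_pos: [478.9, 192.8, 89.7]
tool_rot: [0.479, 0.52, -0.482, 0.518]
ft_force: [-1.0, -0.6, -0.1]
gripper_width: 34.5
```

>>> send_rows(
  increments=[
    [0, 0, 0, -0.04, 0, 0, 0.6],
    [0, 0, 0, -0.06, 0, 0, 0.6],
    [0, 0, 0, -0.06, 0, 0, 0.6],
    [0, 0, 0, -0.04, 0, 0, 0.6],
    [0, 0, 0, 0, 0, 0, 0.6],
  ],
)

```text
time_s: 15.77
tool_pos: [482.5, 193.3, 197.2]
tool_rot: [0.482, 0.517, -0.479, 0.52]
ft_force: [0.6, 0.9, 0.2]
gripper_width: 34.1
```

```bash
python3 - <<'E'
from h import *
im,s=snap("wrist","w12");R=Ro.from_quat(s["tool_rot"]).as_matrix();print(s["tool_pos"],R[:,0].round(3),np.degrees(np.arctan2(R[1,1],R[0,1])),s["time_s"],s["joint_positions"].round(2))
E
```

```text
[482.4977424  193.29659956 197.2242479 ] [ 0.007  0.001 -1.   ] 4.39814260822571 15.7667 [ 0.13 -0.15 -0.18  1.54 -0.    1.62]
```

View pics/w12.png

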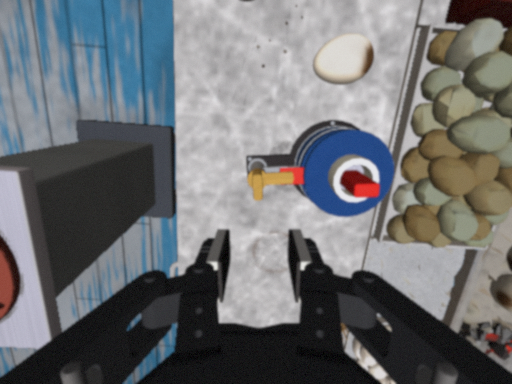

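```bash
python3 - <<'E'
from h import *
im,s=load("w12")
cv2.imwrite("pics/w12z.png",cv2.resize(im[115:225,235:395,::-1],None,fx=5,fy=5,interpolation=cv2.INTER_CUBIC))
E
```

```text
(no output)
```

View pics/w12z.png

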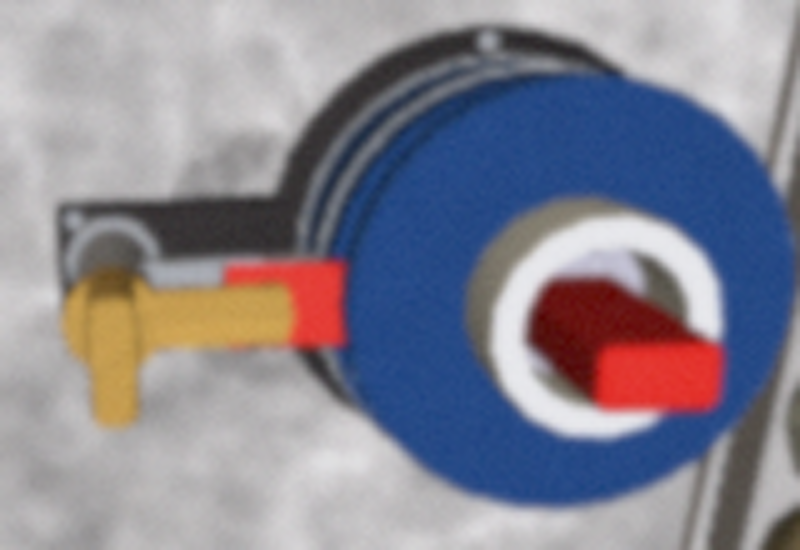

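>>> send_rows(
  increments=[
    [-0.078, 0, 0, 0, 0, 0, 0],
    [-0.078, 0, 0, 0, 0, 0, 0],
    [-0.078, 0, 0, 0, 0, 0, 0],
    [-0.078, 0, 0, 0, 0, 0, 0],
    [-0.078, 0, 0, 0, 0, 0, 0],
  ],
)

```text
time_s: 16.23
tool_pos: [479.9, 192.9, 190.7]
tool_rot: [0.299, 0.641, -0.3, 0.64]
ft_force: [-0.3, 0.3, -0.3]
gripper_width: 85.2
```

>>> send_rows(
  increments=[
    [-0.078, 0, 0, 0, 0, 0, 0],
    [-0.078, 0, 0, 0, 0, 0, 0],
    [-0.078, 0, 0, 0, 0, 0, 0],
    [-0.078, 0, 0, 0, 0, 0, 0],
    [-0.078, 0, 0, 0, 0, 0, 0],
  ],
)

```text
time_s: 16.65
tool_pos: [479.9, 192.9, 190.6]
tool_rot: [0.092, 0.702, -0.093, 0.7]
ft_force: [-0.1, 0.0, -0.3]
gripper_width: 85.2
```

>>> send_rows(
  increments=[
    [-0.078, 0, 0, 0, 0, 0, 0],
    [-0.078, 0, 0, 0, 0, 0, 0],
    [-0.078, 0, 0, 0, 0, 0, 0],
    [0, 0, 0, 0, 0, 0.066, 0],
    [0, 0, 0, 0, 0, 0.066, 0],
  ],
)

```text
time_s: 17.07
tool_pos: [545.6, 199.7, 191.0]
tool_rot: [-0.035, 0.707, 0.035, 0.706]
ft_force: [0.1, 0.1, 1.5]
gripper_width: 85.7
```

>>> send_rows(
  increments=[
    [0, 0, 0, 0, 0, 0.066, 0],
    [0, 0, 0, 0, 0, 0, 0],
    [0, 0, 0, 0, 0, 0, 0],
    [0, 0, 0, 0, 0, 0, 0],
  ],
)

```text
time_s: 17.4
tool_pos: [578.2, 202.7, 190.7]
tool_rot: [-0.035, 0.707, 0.035, 0.706]
ft_force: [-0.2, -0.4, 0.2]
gripper_width: 85.4
```

```bash
python3 - <<'E'
from h import *
im,s=snap("wrist","w13");R=Ro.from_quat(s["tool_rot"]).as_matrix();print(s["tool_pos"],R[:,0].round(3),np.degrees(np.arctan2(R[1,1],R[0,1])),s["time_s"],s["joint_positions"].round(2))
top=reds(im)&cv2.inRange(im[:,:,0],170,255);
for k in whole(top,50):
    for z in (64,128): print(k[1],z,cv2.minAreaRect(ray("wrist",cv2.findNonZero(k[0])[:,0],z,s)[:,:2].astype('float32')))
b=max(whole(blues(im),500),key=lambda k:k[1][4])
P=ray("wrist",cv2.convexHull(max(cv2.findContours(b[0],0,2)[0],key=len))[:,0],76,s)[:,:2]
print(cv2.minEnclosingCircle(P.astype('float32')))
E
```

```text
[578.19657917 202.72307388 190.70277993] [-0.002 -0.    -1.   ] 95.6493474153777 17.4 [ 0.12  0.14  0.11  1.54 -0.    0.03]
[251 114  17  25 219] 64 ((520.0276489257812, 197.27432250976562), (24.948619842529297, 17.285194396972656), 6.260267734527588)
[251 114  17  25 219] 128 ((516.015625, 196.73468017578125), (19.488903045654297, 13.502527236938477), 6.260383605957031)
[254 190  13  23 284] 64 ((604.2408447265625, 207.04336547851562), (27.09688377380371, 14.09669303894043), 5.705739498138428)
[254 190  13  23 284] 128 ((581.7998046875, 204.36599731445312), (21.167070388793945, 11.011796951293945), 5.705303192138672)
((580.0015869140625, 205.32974243164062), 50.454742431640625)
```

View pics/w13.png

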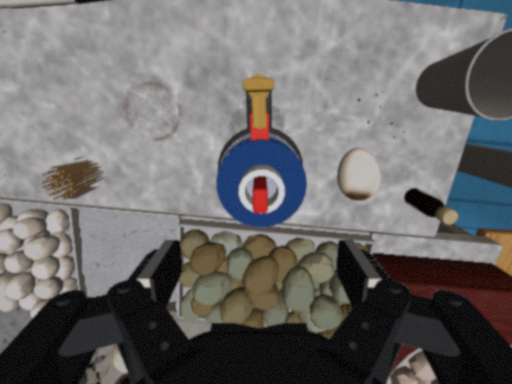

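>>> send_rows(
  increments=[
    [0, 0, 0, 0.03, 0.0036, 0.0054, 0],
    [0, 0, 0, 0.05, 0, 0, 0],
    [0, 0, 0, 0.05, 0, 0, 0],
    [0, 0, 0, 0.03, 0, 0, 0],
    [0, 0, 0, 0, 0, 0, 0],
  ],
)

```text
time_s: 17.87
tool_pos: [578.6, 204.7, 108.6]
tool_rot: [-0.035, 0.708, 0.035, 0.705]
ft_force: [-0.5, -0.3, -0.3]
gripper_width: 85.6
```

>>> send_rows(
  increments=[
    [0, 0, 0, 0, 0, 0, 0],
    [0, 0, 0, 0, 0, 0, 0],
    [0, 0, 0, 0, 0, 0, 0],
  ],
)

```text
time_s: 18.12
tool_pos: [582.4, 205.0, 113.8]
tool_rot: [-0.035, 0.705, 0.035, 0.707]
ft_force: [-1.3, 0.2, 0.8]
gripper_width: 85.8
```

```bash
python3 - <<'E'
from h import *
im,s=snap("wrist","w14");R=Ro.from_quat(s["tool_rot"]).as_matrix();print(s["tool_pos"],R[:,0].round(3),s["time_s"],s["ft_force"])
top=reds(im)&cv2.inRange(im[:,:,0],170,255);
for k in whole(top,50):
    for z in (64,128): print(k[1],z,cv2.minAreaRect(ray("wrist",cv2.findNonZero(k[0])[:,0],z,s)[:,:2].astype('float32')))
E
```

```text
[582.38255884 204.99544908 113.82454253] [ 0.003  0.    -1.   ] 18.1167 [-1.27726885  0.24820608  0.83537053]
[246 110  24  34 429] 64 ((520.1773681640625, 197.8212127685547), (25.27831268310547, 18.341087341308594), 5.715705871582031)
[246 110  24  34 429] 128 ((515.6751098632812, 197.57106018066406), (17.759904861450195, 12.886021614074707), 5.715972423553467)
[248 219  20  31 580] 64 ((613.1827392578125, 207.16387939453125), (29.723295211791992, 16.781429290771484), 6.268972396850586)
[248 219  20  31 580] 128 ((581.0184936523438, 204.1350555419922), (20.8828182220459, 11.790223121643066), 6.268965721130371)
```

View pics/w14.png

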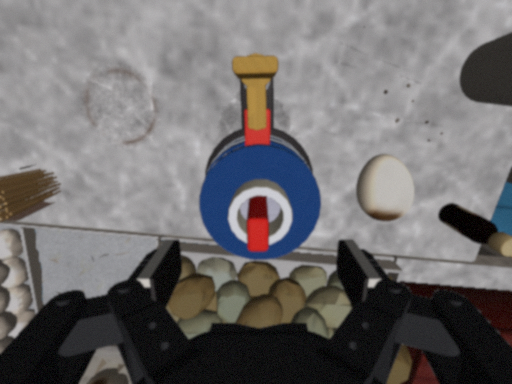

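>>> send_rows(
  increments=[
    [0, 0, 0, 0.03, -0.001, -0.0024, 0],
    [0, 0, 0, 0.03, 0, 0, 0],
    [0, 0, 0, 0.02, 0, 0, 0],
    [0, 0, 0, 0, 0, 0, 0],
    [0, 0, 0, 0, 0, 0, 0],
  ],
)

```text
time_s: 18.58
tool_pos: [580.3, 204.2, 71.7]
tool_rot: [-0.035, 0.706, 0.035, 0.706]
ft_force: [-0.2, -0.1, -0.1]
gripper_width: 85.9
```

>>> send_rows(
  increments=[
    [0, 0, 0, 0, 0, 0, 0.3],
    [0, 0, 0, 0, 0, 0, 0.36],
    [0, 0, 0, 0, 0, 0, 0.36],
  ],
  grip_force=30,
)

```text
time_s: 18.83
tool_pos: [581.0, 204.3, 72.5]
tool_rot: [-0.035, 0.706, 0.035, 0.707]
ft_force: [0.1, 0.4, 0.3]
gripper_width: 54.8
```

>>> send_rows(
  increments=[
    [0, 0, 0, 0, 0, 0, 0.6],
    [0, 0, 0, 0, 0, 0, 0.6],
    [0, 0, 0, 0, 0, 0, 0.6],
  ],
)

```text
time_s: 19.08
tool_pos: [582.2, 204.5, 74.5]
tool_rot: [-0.035, 0.705, 0.035, 0.708]
ft_force: [-1.1, 0.4, 12.6]
gripper_width: 34.4
```

```bash
python3 - <<'E'
from h import *
im,s=snap("wrist","w15");R=Ro.from_quat(s["tool_rot"]).as_matrix();print(s["tool_pos"],R[:,0].round(3),s["time_s"],s["ft_force"],s["gripper_width"])
im,_=snap("scene","s15");cv2.imwrite("pics/s15z.png",cv2.resize(im[170:260,150:270,::-1],None,fx=5,fy=5,interpolation=cv2.INTER_CUBIC))
E
```

```text
[582.2110631  204.54533538  74.46874461] [ 0.004  0.001 -1.   ] 19.0833 [-1.09144416  0.41175962 12.5569871 ] 34.404056874322535
```

View pics/w15.png

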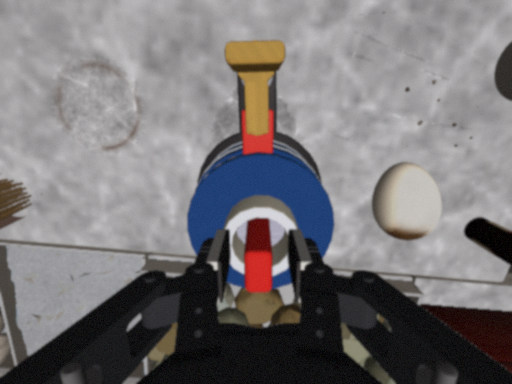

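View pics/s15z.png

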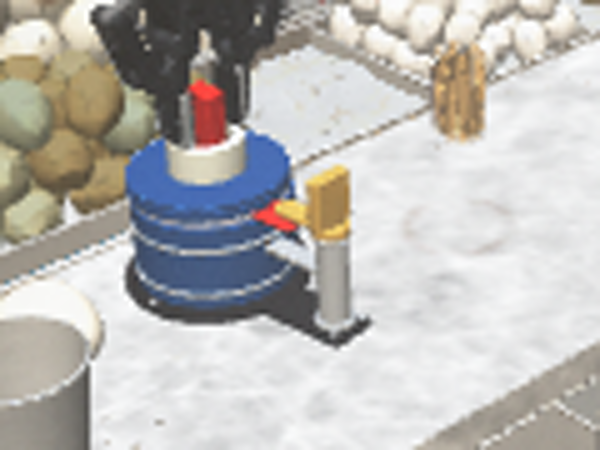

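```bash
python3 - <<'E'
from h import *
c=vision.calibration("wrist");T=np.linalg.inv(c["tool_from_camera"])
for x in(0,-5,-13,-20,-30):
  for z in(-11,11):
    p=T@[x,-17,z,1];print(x,z,(p[0]/p[2]*c["fx"]+c["cx"]).round(),(p[1]/p[2]*c["fy"]+c["cy"]).round())
im,s=load("w15");cv2.imwrite("pics/w15z.png",cv2.resize(im[180:310,190:330,::-1],None,fx=4.5,fy=4.5,interpolation=cv2.INTER_CUBIC))
E
```

```text
0 -11 233.0 212.0
0 11 234.0 241.0
-5 -11 233.0 214.0
-5 11 233.0 245.0
-13 -11 231.0 219.0
-13 11 232.0 251.0
-20 -11 230.0 224.0
-20 11 231.0 257.0
-30 -11 228.0 232.0
-30 11 230.0 266.0
```

View pics/w15z.png

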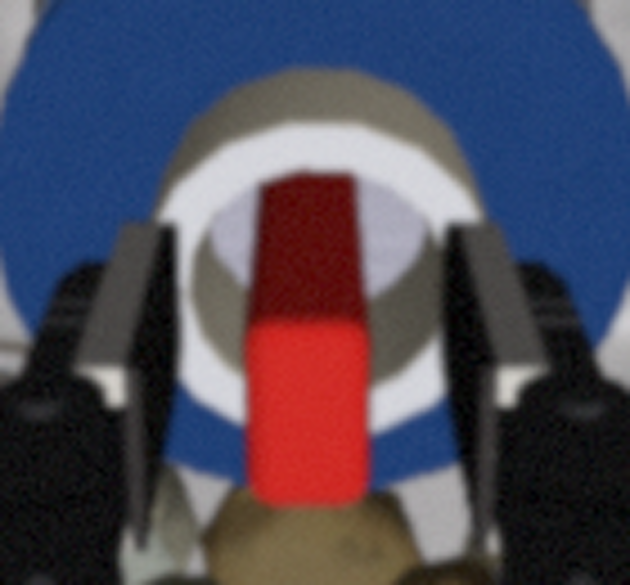

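>>> send_rows(
  increments=[
    [0, 0, 0, 0, 0, 0, 0.3],
    [0, 0, 0, 0, 0, 0, 0.3],
    [0, 0, 0, 0, 0, 0, 0.3],
  ],
)

```text
time_s: 19.43
tool_pos: [580.3, 204.2, 71.5]
tool_rot: [-0.035, 0.706, 0.035, 0.706]
ft_force: [-0.2, -0.3, 0.6]
gripper_width: 59.4
```

>>> send_rows(
  increments=[
    [0, 0, 0, 0.008, 0, 0, 0.3],
    [0, 0, 0, 0.008, 0, 0, 0.3],
    [0, 0, 0, 0.004, 0, 0, 0.3],
    [0, 0, 0, 0, 0, 0, 0.34],
    [0, 0, 0, 0, 0, 0, 0.34],
  ],
)

```text
time_s: 19.85
tool_pos: [580.1, 204.1, 61.1]
tool_rot: [-0.035, 0.707, 0.035, 0.706]
ft_force: [0.5, 0.2, 0.4]
gripper_width: 56.2
```

```bash
python3 - <<'E'
from h import *
im,s=snap("wrist","w16");R=Ro.from_quat(s["tool_rot"]).as_matrix();print(s["tool_pos"],R[:,0].round(3),s["time_s"],s["ft_force"],s["gripper_width"])
cv2.imwrite("pics/w16z.png",cv2.resize(im[180:310,190:330,::-1],None,fx=4.5,fy=4.5,interpolation=cv2.INTER_CUBIC))
im,_=snap("scene","s16");cv2.imwrite("pics/s16z.png",cv2.resize(im[170:260,150:270,::-1],None,fx=5,fy=5,interpolation=cv2.INTER_CUBIC))
E
```

```text
[580.10785093 204.13006809  61.0929291 ] [-0.001 -0.    -1.   ] 19.85 [0.46133263 0.18806311 0.43435348] 56.16129377969066
```

View pics/w16z.png

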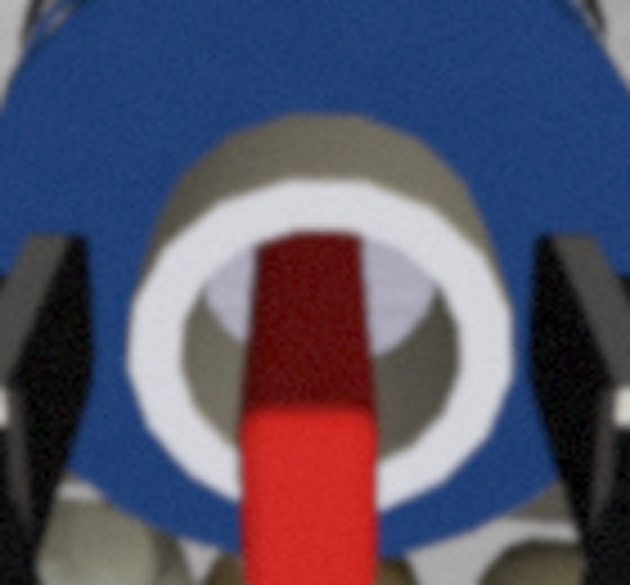

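View pics/s16z.png

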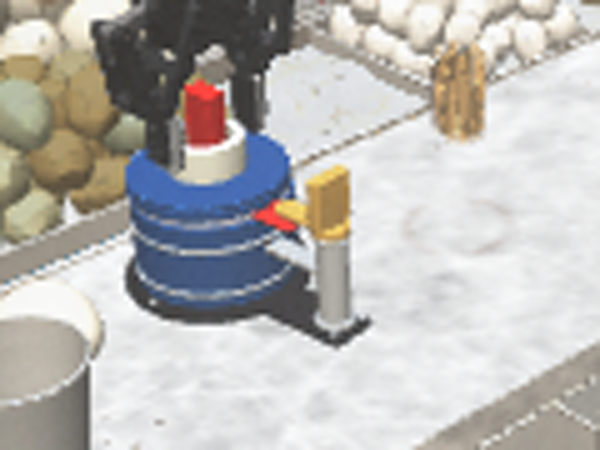

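>>> send_rows(
  increments=[
    [0, 0, 0, 0.005, 0, 0, 0.34],
    [0, 0, 0, 0, 0, 0, 0.34],
    [0, 0, 0, 0, 0, 0, 0.45],
    [0, 0, 0, 0, 0, 0, 1],
    [0, 0, 0, 0, 0, 0, 1],
  ],
  grip_force=40,
)

```text
time_s: 20.37
tool_pos: [580.5, 204.2, 59.4]
tool_rot: [-0.035, 0.706, 0.035, 0.706]
ft_force: [-1.5, -0.7, 2.8]
gripper_width: 47.0
```

>>> send_rows(
  increments=[
    [0, 0, 0, 0, 0, 0, 1],
    [0, 0, 0, 0, 0, 0, 1],
  ],
)

```text
time_s: 20.53
tool_pos: [580.5, 204.2, 59.4]
tool_rot: [-0.035, 0.706, 0.035, 0.706]
ft_force: [-1.9, -0.6, 3.8]
gripper_width: 46.6
```

```bash
python3 - <<'E'
from h import *
im,s=snap("wrist","w17");print(s["tool_pos"],s["time_s"],s["ft_force"],s["gripper_width"])
cv2.imwrite("pics/w17z.png",cv2.resize(im[180:310,190:330,::-1],None,fx=4.5,fy=4.5,interpolation=cv2.INTER_CUBIC))
im,_=snap("scene","s17");cv2.imwrite("pics/s17z.png",cv2.resize(im[170:260,150:270,::-1],None,fx=5,fy=5,interpolation=cv2.INTER_CUBIC))
E
```

```text
[580.49550794 204.22052235  59.35983239] 20.5333 [-1.924763   -0.5589043   3.75228252] 46.64918694794344
```

View pics/w17z.png

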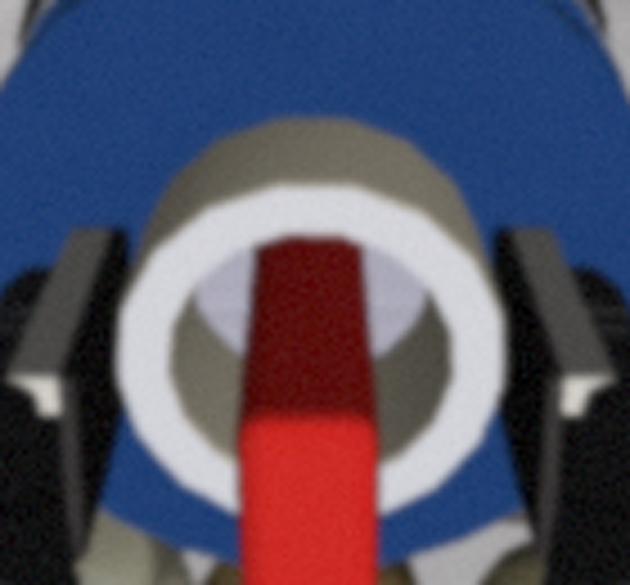

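View pics/s17z.png

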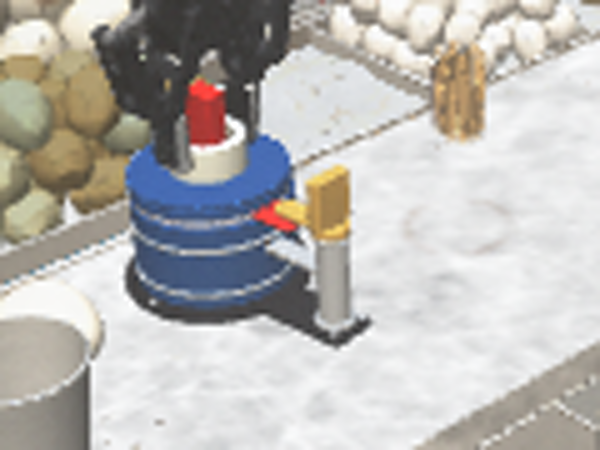

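>>> send_rows(
  increments=[
    [0, 0, 0, 0, 0, 0, 1],
    [0, 0, 0, -0.005, 0, 0, 1],
    [0, 0, 0, -0.01, 0, 0, 1],
    [0, 0, 0, 0, 0, 0, 1],
    [0, 0, 0, 0, 0, 0, 1],
  ],
  grip_force=55,
)

```text
time_s: 21.05
tool_pos: [580.6, 204.2, 66.8]
tool_rot: [-0.035, 0.706, 0.035, 0.706]
ft_force: [0.5, -0.1, -1.3]
gripper_width: 46.1
```

Free, about −1.3 N (the lid's weight alone). Continue up.

>>> send_rows(
  increments=[
    [0, 0, 0, -0.02, 0, 0, 1],
    [0, 0, 0, -0.02, 0, 0, 1],
    [0, 0, 0, -0.02, 0, 0, 1],
    [0, 0, 0, -0.02, 0, 0, 1],
    [0, 0, 0, -0.02, 0, 0, 1],
  ],
)

```text
time_s: 21.47
tool_pos: [580.8, 204.3, 118.3]
tool_rot: [-0.035, 0.706, 0.035, 0.707]
ft_force: [0.7, -0.1, -1.0]
gripper_width: 46.2
```

>>> send_rows(
  increments=[
    [0, 0, 0, -0.03, 0, 0, 1],
    [0, 0, 0, -0.04, 0, 0, 1],
    [0, 0, 0, -0.04, 0, 0, 1],
    [0, 0, 0, -0.04, 0, 0, 1],
    [0, 0, 0, -0.04, 0, 0, 1],
  ],
)

```text
time_s: 21.88
tool_pos: [580.4, 204.3, 213.5]
tool_rot: [-0.035, 0.706, 0.035, 0.707]
ft_force: [-0.3, 0.7, -1.2]
gripper_width: 46.2
```

>>> send_rows(
  increments=[
    [0, 0, 0, -0.01, 0, 0, 1],
    [0, 0, 0, 0, 0, 0, 1],
    [0, 0, 0, 0, 0, 0, 1],
    [0, 0, 0, 0, 0, 0, 1],
    [0, 0, 0, 0, 0, 0, 1],
  ],
)

```text
time_s: 22.3
tool_pos: [579.7, 204.1, 215.0]
tool_rot: [-0.035, 0.707, 0.035, 0.705]
ft_force: [0.0, -0.5, -1.0]
gripper_width: 45.9
```

```bash
python3 - <<'E'
from h import *
im,s=snap("wrist","w18");R=Ro.from_quat(s["tool_rot"]).as_matrix();print(s["tool_pos"],R[:,0].round(3),s["time_s"],s["ft_force"],s["gripper_width"],s["joint_vel"].round(3))
im,_=snap("scene","s18");cv2.imwrite("pics/s18z.png",cv2.resize(im[120:260,130:290,::-1],None,fx=4,fy=4,interpolation=cv2.INTER_CUBIC))
E
```

```text
[579.71898992 204.1117177  214.95695387] [-0.002 -0.    -1.   ] 22.3 [ 0.03641041 -0.45800016 -0.95556352] 45.85174467360894 [ 0.    -0.001  0.002  0.002 -0.     0.001]
```

View pics/w18.png

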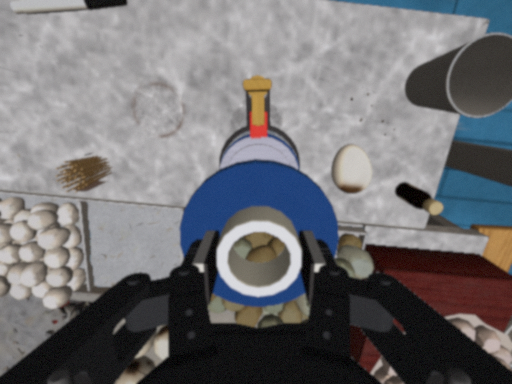

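View pics/s18z.png

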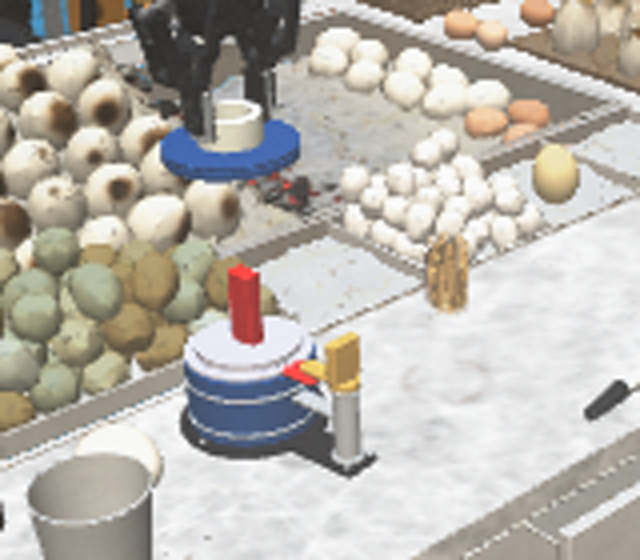

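>>> send_rows(
  increments=[
    [0, 0, 0, 0, 0, 0, 1],
    [0, 0, 0, 0, 0, 0, 1],
    [0, 0, 0, 0, 0, 0, 1],
    [0, 0, 0, 0, 0, 0, 1],
    [0, 0, 0, 0, 0, 0, 1],
  ],
)

```text
time_s: 22.82
tool_pos: [580.4, 204.2, 216.6]
tool_rot: [-0.035, 0.706, 0.035, 0.706]
ft_force: [-0.6, -0.5, -0.9]
gripper_width: 46.1
```

```bash
python3 - <<'E'
from rig import robot,workorder
s=robot.get_state();print(s["tool_pos"],s["ft_force"],s["gripper_width"],s["time_s"])
print(workorder.close_job())
E
```

```text
[580.41833042 204.21197343 216.57274726] [-0.5939078  -0.52275612 -0.94933234] 46.05781075968838 22.8167
the job is handed in; nothing more can be done
None
```

The job is done and was handed in at 22.8 s. I lifted both lids by the red plate, seated them in the tin with the ear toward the turnbutton, turned the button clockwise by about 90°, and lifted off the outer lid alone.

**Last checks**
- **Outer lid:** it is held by its collar (46 mm opening), level, about 155 mm above where it sat. The wrist force of about 1 N fits the lid's weight alone.
- **Inner lid:** in the scene and wrist pictures it sits seated and flat, with the wing over the ear.
- **Bystanders:** those visible in the last views stand where they were. The tape roll and the spoon were out of those views and I did not check them again.

**What disagreed**
- **Fingertips:** they stand about 20 mm further back than the reported tool point suggests.
- **First collar grasp:** because of that, the first grasp closed on top of the collar with about 13 N. The pictures showed no shift, so I opened the gripper, went about 13 mm lower and gripped properly.
- **Shallow grips:** the earlier grips on the red plate and the thumb plate were therefore shallow, but both held.

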